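Clamp a lens barrel in the assembly chuck

ROBOT

A 6-joint arm with a two-finger parallel gripper is mounted at the origin on a cart in front of the work surface, level with it; the furniture and walls round the work are solid. World frame = base frame: x ahead of the robot, y to its left, z up, the work surface at z = 0. Lengths are in mm, angles in rad, forces in N, time in s.
With the tool pointing down it reaches from about 350 to 975 mm from the base axis. Payload 7.1 kg.
Tool frame: the origin (TCP) lies at the very end of the fingers, on their centre line; the grasp point (between the pads) lies 19 mm behind it; y points along the fingers, x is the direction in which the jaws open and shut, and the axes are right-handed (so a half turn about y gives the same grasp; the last joint's range is limited). The gripper opens to 88 mm and grips with 3 to 60 N. Pads are 20 mm wide; open, the fingers measure 115 mm over their backs; the gripper's body (75 mm by 178 mm) begins 61 mm behind the grasp point.
Start: joints at [-1.261, 0.423, 1.63, -0, 1.089, -0.019], TCP at [201.834, -591.496, 222.675] pointing down, gripper open.
Joint ranges: [-3, 3], [-0.9, 2.11], [0.09, 2.58], [-1.31, 4.45], [0.11, 2.69], [-2.54, 2.54]. Speed limits (rad/s): [2.39, 2.39, 3.01, 3.14, 3.14, 3.14].

INTERFACE

Orientations are given as a rotation vector (axis times angle).
In Python, from workcell import ctrl gives the robot as it stands. The module is installed in compiled form; this text tells all that it offers.
- The arm moves only by the tool jog_arm, never from a script. Its argument "steps" is a list of rows, each an object with "turn": the turn, a rotation vector about the world's x, y, z scaled (see below), a list of three; "dp": the shift along the world's x, y, z scaled (see below), a list of three; "claw": the opening, from 0 (shut) to 1 (fully open). In form: [{"turn": [wx, wy, wz], "dp": [x, y, z], "claw": claw}, ...]. A call has 1 to 12 rows; each row is the pose to reach, as a shift and turn from the pose measured when the call began, turning the shorter way round; what a row does not reach only later rows make up. The controller multiplies each number of a shift by 80 mm and each number of a turn by pi rad. A row lasts 1/12 s, in which the tool goes at most 41.7 mm and 7.16 degrees, less where a joint would pass 70% of its speed; a pose out of reach is approached as far as the arm can. A call with a number of a shift or a turn outside -1 to 1 is refused whole. A call with a gripper value outside its range is refused whole. The fingers move at their own pace and stop on an object; the grip force is fixed at half the most. Time passes only in rows, so rows that repeat a pose let the fingers close. It gives the time, the measured TCP pose, the force and the opening at its end, in the units of the state.
- ctrl.get_obs(): the state, without advancing time (a new reading comes with each control period).
- ctrl.get_image(name): name is "side" or "top" or "wrist"; returns a dict with "img" (400x640x3 uint8, red, green, blue), "range_z" (400x640 float32, mm along the optical axis (not along the pixel's ray), 0 where there is no reading), "fovy" (degrees; the focal length in pixels is half the picture's height over the tangent of half this angle, whatever the lens; pixels are square), "cx", "cy" (the principal point, pixels), "camera_from_world" (4x4, takes a point from world to camera coordinates); the wrist camera has in their place "hand_eye" (4x4, takes a point from camera to tool coordinates, whose origin is the TCP and whose axes are the tool frame's). Camera axes: x right, y down, z forward; pixel columns grow to the right and rows downward; lengths in mm; the calibration is good to about 2 mm. A picture is of the moment at which its call begins: read the wrist's pose just before it.
- ctrl.close_job(): hands the job in, once; it reports no verdict.
The state is a dict: "t": time; "qpos": joint angles; "qvel": joint speeds; "joint_torque": joint torques, N m; "ee_pos": TCP position; "orientation": TCP orientation; "ft_force": force on the tool from outside, world axes, zero at the start; "moment": the same for the moment, N m; "width": finger opening in mm.
Only numpy, scipy, OpenCV 4.12 (cv2) and the standard library are available. Lean on these libraries where they do the work, as an engineer would, in place of code of your own. Each camera call takes 0.05 s, during which the arm holds its last target.

TASK

Pull the longer lens barrel forward out of its spring clip, keep it upright and stand it on the face of the three-jaw chuck, between the open jaws. Then swing the chuck's crank clockwise (seen from above) until the jaws have closed firmly on the barrel, so that it is held centred and straight for the lens to be fitted, and let go. Leave the shorter barrel in its clip, do not let the long one topple, and do not shift the things lying around.

Things in the scene. Friction and masses are not known exactly. Their poses are not given: they have to be found in the camera images.
- long_barrel: The barrel to clamp: an upright aluminium tube, 24 mm in diameter and 130 mm long, 0.12 kg, with a dark knurled collar 29 mm in diameter on its top 16 mm. Origin: centre of its flat bottom end; z runs up its axis. It starts upright in one of the stand's two clips (left or right), standing on the stand's floor. Only the plain tube more than 70 mm above its bottom is free for fingers while it is in the clip.
- short_barrel: The same tube and collar but only 85 mm long; it stands in the other clip and stays there. Origin: centre of its bottom end.
- clip_stand: Fixed aluminium stand for the barrels, 76 mm deep, 196 mm wide. Origin: centre of its underside between the two clips, x pointing away from the open side of the clips: pull a barrel along -x of the stand. Its floor is 8 mm thick and reaches 36 mm in front of the barrels' axes; the upright plate behind them (from x = 22 mm to 28 mm) ends at 68 mm height. The clips are 96 mm apart.
- clip_left (a point): Centre of the sprung C-clip at +y of the stand, 52 mm above the worktop, on the axis of the barrel in it. Two sprung steel leaves (44 to 60 mm above the worktop) wrap the barrel and spread as it is pulled out forward, with about 10 N at first. The clip is well below the fingers: held by one finger before and one behind (along the stand's x), firmly, the barrel stays upright; held from its sides it swings. Axes as the stand's.
- clip_right (a point): The same for the clip at -y of the stand.
- chuck: Fixed self-centring chuck with a vertical axis, flange 116 mm in diameter. Origin: centre of its underside. Its sleeve (96 mm across, 13 to 36 mm high) turns about the vertical axis through this point.
- chuck_seat (a point): Centre of the chuck's flat face, 42 mm above the worktop, where the barrel's bottom must stand, z up. Round it stand three jaws, 28 mm high and 14 mm wide; with the sleeve at 0 their inner faces are 21 mm from the axis, and 7.5 mm less for each rad of the sleeve. At the start the opening is at least 39 mm across. The jaws' blocks reach 45 mm from the axis.
- crank_grip (a point): Point on the axis of the crank's upright black handle, 100 mm above the worktop: a round grip 17 mm in diameter, from 50 to 118 mm above the worktop, 95 mm from the chuck's axis. It travels round that axis with the sleeve, on the chuck's robot side.
- sleeve (a joint): Angle of the chuck's sleeve and crank, rad, clockwise seen from above: 0 fully open (crank at 225 degrees, anticlockwise from the chuck's x), stop at 1.6. Needs about 4 N at the handle and stays where it is left. The jaws touch the barrel at about 1.2; the handle then stiffens, and 0.1 rad on (10 mm, 6 to 9 N more) the grip is firm; let go, it springs back a few hundredths, the jaws still gripping.
- jaw_1: One of the three steel jaws that the sleeve moves together; this one lies on the -x side of the chuck. Origin: at the height of the chuck's underside, below the middle of its inner face; its own x points away from the axis.
- jaw_2: The next jaw, 120 degrees on.
- jaw_3: The third jaw, 240 degrees on.
- caliper: Bystander: digital caliper lying flat, 64 x 164 x 15 mm, behind the work. Origin: centre of its underside.
- slide_box: Bystander: small closed box, 39 x 86 x 30 mm, behind the work. Origin: centre of its underside.
- lab_notebook: Bystander: spiral notebook lying flat, 148 x 109 x 16 mm, behind the work. Origin: centre of its underside.
- tweezers: Bystander: steel tweezers lying flat, 14 x 116 x 9 mm, at the left. Origin: centre of the underside.
Things that resemble listed ones, but are neither listed nor needed, are in the scene too. Leave any green or red look-alike of the short_barrel alone.

How it is judged:
By the outcome, as a careful person would: the job done as asked, in the order asked, and still so for the second after the job is handed in, with the robot touching nothing.
It also fails if it takes over 61 s, if anything falls off the work surface, if the arm or the gripper's body presses on something with over 40 N, if the wrist force passes 120 N, or if a joint passes its speed limit or range.

## Working session

There is one attempt and no reset: what is moved stays moved. The work goes in short steps, Python scripts to look and compute and a tool call to move; the robot and the scene stay as the last step left them, time stands still between calls to the robot, and variables do not carry over. Pictures are saved under pics/ and viewed, and the job is handed in when it is done.

Besides the shell and the picture viewer there is one more tool, called after "Emit:" by a JSON object that holds its "name" and its "arguments". jog_arm: Moves the arm, as the interface text tells. Its arguments: {"type":"object","properties":{"steps":{"type":"array","items":{"type":"object","properties":{"turn":{"type":"array","items":{"type":"number"}},"dp":{"type":"array","items":{"type":"number"}},"claw":{"type":"number"}}}}},"required":["steps"]}

```bash
mkdir -p pics; cat > h.py <<'E'
import numpy as np,cv2
from workcell import ctrl
from scipy.spatial.transform import Rotation as R
def grab(n,fn=None):
    o=ctrl.get_obs(); d=ctrl.get_image(n)
    if fn: cv2.imwrite('pics/'+fn,cv2.cvtColor(d['img'],cv2.COLOR_RGB2BGR))
    f=200/np.tan(np.radians(d['fovy'])/2); d['f']=f
    if n=='wrist':
        T=np.eye(4);T[:3,:3]=R.from_rotvec(o['orientation']).as_matrix();T[:3,3]=o['ee_pos'];d['wc']=T@d['hand_eye']
    else: d['wc']=np.linalg.inv(d['camera_from_world'])
    return d
def ray(d,u,v):
    r=np.array([(u-d['cx'])/d['f'],(v-d['cy'])/d['f'],1.]);return d['wc'][:3,3],d['wc'][:3,:3]@r
def onz(d,u,v,z):
    o,r=ray(d,u,v);return o+r*(z-o[2])/r[2]
def dep(d,u,v):
    o,r=ray(d,u,v);return o+r*d['range_z'][int(v),int(u)]
def cloud(d):
    v,u=np.mgrid[:400,:640];z=d['range_z']
    p=np.stack([(u-d['cx'])/d['f']*z,(v-d['cy'])/d['f']*z,z],-1)
    P=p@d['wc'][:3,:3].T+d['wc'][:3,3];P[z==0]=np.nan;return P
E
python3 - <<'E'
from h import *
o=ctrl.get_obs();print(o)
for n in ['side','top','wrist']:
    d=grab(n,n+'0.png');np.savez('pics/'+n+'0.npz',**{k:v for k,v in d.items()});print(n,d['fovy'],d['cx'],d['cy'],d['wc'].round(2))
E
```

```text
{'t': 0.0, 'qpos': array([-1.26098523e+00,  4.23824292e-01,  1.63068953e+00, -7.52539325e-06,
        1.08855008e+00, -1.90153841e-02]), 'qvel': array([-1.10897562e-04, -2.23326426e-05,  6.26251183e-04, -5.66873889e-05,
       -1.01289205e-03,  1.19252821e-03]), 'joint_torque': array([-8.89050407e-04, -5.44627583e+01, -2.73666412e+01,  6.42711483e-02,
        2.28253176e-02, -1.28135807e-04]), 'ee_pos': array([ 201.68076732, -590.99251254,  221.912192  ]), 'orientation': array([-1.34611132,  0.96449807, -0.96253726]), 'ft_force': array([-0.35968264, -0.58751634, -0.74227446]), 'moment': array([-0.04134083, -0.05064179,  0.00724381]), 'width': 87.79422496392269}
side 49.51096494941204 320.32671916773313 204.32597591712357 [[-6.6000e-01 -4.6000e-01  5.9000e-01 -3.0900e+01]
 [-7.5000e-01  4.3000e-01 -5.0000e-01  5.8570e+02]
 [-2.0000e-02 -7.7000e-01 -6.3000e-01  7.4382e+02]
 [ 0.0000e+00  0.0000e+00  0.0000e+00  1.0000e+00]]
top 55.08259282614732 323.07538388000296 204.41750369678203 [[ 1.00000e-02 -1.00000e+00  4.00000e-02  5.42340e+02]
 [-1.00000e+00 -1.00000e-02  0.00000e+00  6.83700e+01]
 [-0.00000e+00 -4.00000e-02 -1.00000e+00  1.14942e+03]
 [ 0.00000e+00  0.00000e+00  0.00000e+00  1.00000e+00]]
wrist 70.7706834412661 319.69724427521754 200.61029975800224 [[ 3.2000e-01 -9.1000e-01 -2.7000e-01  2.7389e+02]
 [-9.5000e-01 -3.1000e-01 -9.0000e-02 -5.6637e+02]
 [-0.0000e+00  2.9000e-01 -9.6000e-01  3.8299e+02]
 [ 0.0000e+00  0.0000e+00  0.0000e+00  1.0000e+00]]
```

View pics/side0.png

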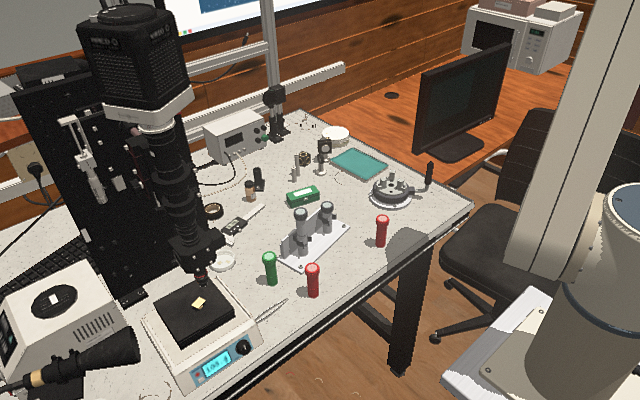

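View pics/top0.png

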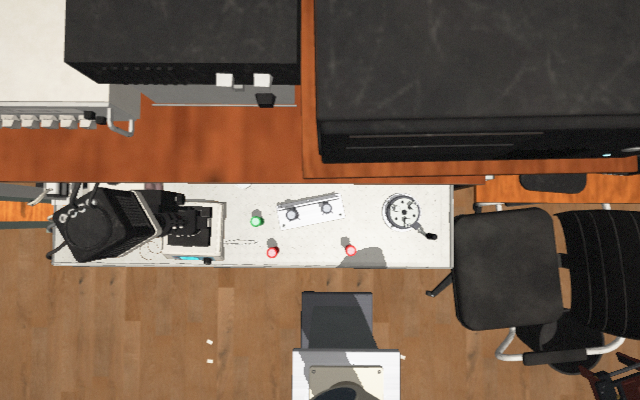

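View pics/wrist0.png

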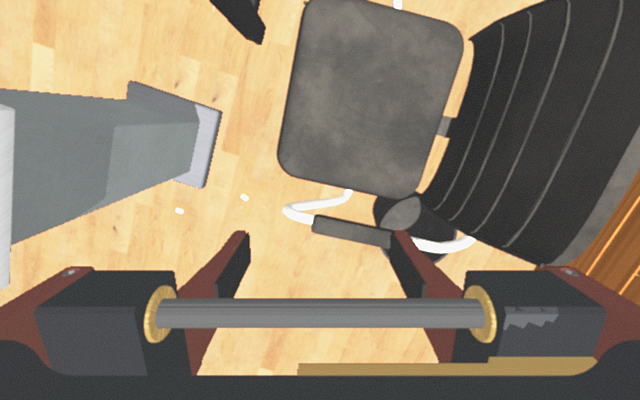

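```bash
python3 - <<'E'
import cv2
a=cv2.imread('pics/side0.png')[80:310,200:450];b=cv2.imread('pics/top0.png')[175:275,220:460]
cv2.imwrite('pics/sc.png',cv2.resize(a,(650,598),interpolation=2));cv2.imwrite('pics/tc.png',cv2.resize(b,(792,330),interpolation=2))
E
```

```text
(no output)
```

View pics/sc.png

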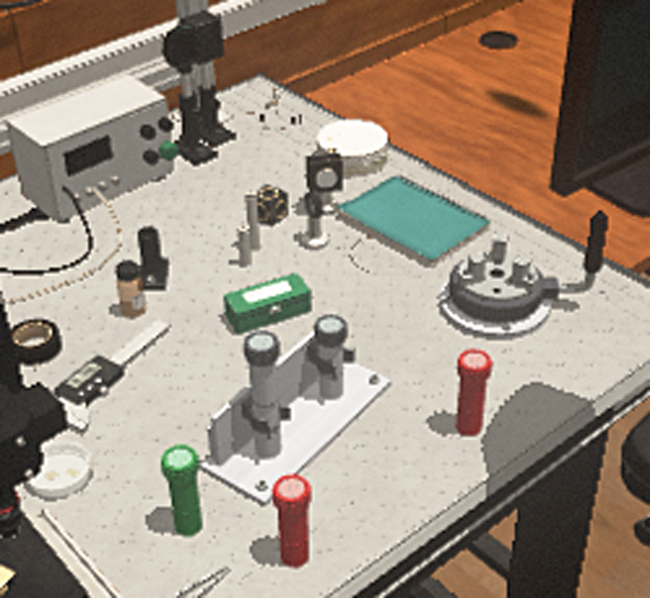

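View pics/tc.png

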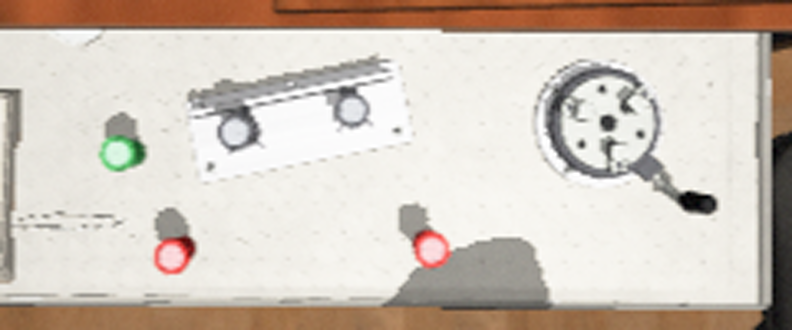

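```bash
python3 - <<'E'
from h import *
for n,pts in [('top',[(292,213),(340,208),(405,212),(431,236),(257,221),(273,252),(350,249),(350,200),(320,190),(320,178),(240,140),(420,100),(100,240),(190,200),(465,180),(410,178)]),('side',[(303,227),(302,213),(327,207),(393,188),(430,175),(430,165),(382,218),(382,240),(302,195),(360,165),(240,230),(450,100),(180,200)])]:
    d=np.load(f'pics/{n}0.npz')
    for p in pts: print(n,p,dep(d,*p).round(0))
E
```

```text
top (292, 213) [555. 150. 140.]
top (340, 208) [572.  18.  11.]
top (405, 212) [ 561. -167.   45.]
top (431, 236) [ 495. -224.  107.]
top (257, 221) [533. 252.  83.]
top (273, 252) [447. 207.  83.]
top (350, 249) [457.  -7.  84.]
top (350, 200) [597. -12.  -1.]
top (320, 190) [626.  78.  -2.]
top (320, 178) [590.  72. 691.]
top (240, 140) [637. 171. 682.]
top (420, 100) [631.  -3. 866.]
top (100, 240) [509. 386. 602.]
top (190, 200) [594. 468.  -1.]
top (465, 180) [ 590. -105.  683.]
top (410, 178) [592. -38. 681.]
side (303, 227) [540. 158. 100.]
side (302, 213) [543. 155. 137.]
side (327, 207) [563.  66.  92.]
side (393, 188) [ 549. -157.   42.]
side (430, 175) [ 488. -227.   82.]
side (430, 165) [ 488. -220.  117.]
side (382, 218) [455.  -7.  84.]
side (382, 240) [443.  -1.  26.]
side (302, 195) [705.  30.  28.]
side (360, 165) [ 715. -201.   13.]
side (240, 230) [719. 222.  10.]
side (450, 100) [ 716. -629.   80.]
side (180, 200) [515. 411. 329.]
```

```bash
python3 - <<'E'
from h import *
for n in ['top','side']:
    d=np.load(f'pics/{n}0.npz');P=cloud(d)
    def sel(c,r,z0,z1):
        m=(np.hypot(P[...,0]-c[0],P[...,1]-c[1])<r)&(P[...,2]>z0)&(P[...,2]<z1);return m
    for nm,c,r,z0,z1 in [('long',(550,150),35,132,146),('short',(570,58),35,87,100),('jaws',(562,-170),50,60,80),('handle',(487,-222),35,108,130)]:
        m=sel(c,r,z0,z1);q=P[m];v,u=np.nonzero(m)
        print(n,nm,len(q),q.mean(0).round(1),(q.min(0)+q.max(0))/2,np.ptp(q,0).round(1),u.mean().round(1),v.mean().round(1))
    m=sel((560,-170),60,36,46);q=P[m];print('face',len(q),q.mean(0))
    # bbox of white stand floor
    m=(np.abs(P[...,0]-560)<90)&(np.abs(P[...,1]-105)<130)&(P[...,2]>4)&(P[...,2]<13)
    q=P[m][:,:2].astype(np.float32);print('floor',len(q),cv2.minAreaRect(q),cv2.boxPoints(cv2.minAreaRect(q)).round(0).tolist())
E
```

```text
top long 98 [550.4 152.7 137.6] [549.6620062  153.09823521 137.57088942] [26.5 26.9  9. ] 291.1 214.7
top short 95 [569.8  58.4  92.6] [569.90071249  57.74357892  92.11344497] [27.8 27.7  9.5] 326.8 208.0
top jaws 80 [ 561.4 -164.7   69.8] [ 557.84223724 -163.0788439    67.99758719] [56.5 60.5 15.1] 405.9 211.7
top handle 32 [ 494.6 -230.6  117.2] [ 494.40189893 -231.38122216  117.10192374] [13.5 15.8 12.7] 434.3 236.4
face 594 [ 561.00532717 -164.45594511   41.29382699]
floor 1287 ((556.310302734375, 104.94281005859375), (256.8544921875, 172.2684783935547), 88.97576141357422) [[468.0, -22.0], [640.0, -25.0], [645.0, 232.0], [472.0, 235.0]]
side long 116 [549.3 155.4 136.5] [550.84301673 154.94469352 136.02558918] [31.  29.8  7.1] 300.2 212.0
side short 95 [568.6  61.7  91.5] [569.17536136  60.94653824  90.98067968] [27.  29.6  7.9] 326.8 205.3
side jaws 99 [ 559.  -160.1   66.9] [ 557.23837906 -160.51598542   66.31719339] [59.2 61.8 12.5] 391.7 178.3
side handle 34 [ 492.2 -226.8  114.2] [ 493.80774989 -227.38456717  113.98811652] [15.5 15.7 11.5] 430.3 164.1
face 320 [ 554.74760478 -153.94932206   41.09897755]
floor 1225 ((560.9564208984375, 107.30770874023438), (75.26268768310547, 199.4326629638672), 11.114018440246582) [[505.0, 198.0], [543.0, 2.0], [617.0, 17.0], [579.0, 212.0]]
```

```bash
python3 - <<'E'
from h import *
o=ctrl.get_obs();M=R.from_rotvec(o['orientation']).as_matrix();print(M.round(3),np.degrees(np.arctan2(M[1,0],M[0,0])))
E
```

```text
[[ 0.323 -0.     0.946]
 [-0.946  0.001  0.323]
 [-0.001 -1.     0.   ]] -71.16033343737644
```

Emit:
{"name": "jog_arm", "arguments": {"steps": [{"turn": [0,0,0],"dp": [0.4,0.5,0.3],"claw": 1},{"turn": [0,0,0],"dp": [0.5,1,0.5],"claw": 1},{"turn": [0,0,0],"dp": [0.5,1,0.5],"claw": 1}]}}

```text
t: 0.4
ee_pos: [242.8, -508.3, 263.1]
orientation: [-1.346, 0.964, -0.962]
ft_force: [-0.2, -0.9, -0.7]
width: 88.0
```

Emit:
{"name": "jog_arm", "arguments": {"steps": [{"turn": [0,0,0.03],"dp": [0.2,0.5,0],"claw": 1},{"turn": [0,0,0.06],"dp": [0.4,1,0],"claw": 1},{"turn": [0,0,0.06],"dp": [0.4,1,0],"claw": 1}]}}

```text
t: 0.65
ee_pos: [275.4, -423.4, 262.8]
orientation: [-1.409, 0.816, -0.811]
ft_force: [0.2, 0.2, 0.7]
width: 87.6
```

Emit:
{"name": "jog_arm", "arguments": {"steps": [{"turn": [0,0,0.03],"dp": [0.2,0.5,0],"claw": 1},{"turn": [0,0,0.06],"dp": [0.4,1,0],"claw": 1},{"turn": [0,0,0.06],"dp": [0.4,1,0],"claw": 1}]}}

```text
t: 0.9
ee_pos: [307.7, -339.2, 262.3]
orientation: [-1.461, 0.668, -0.66]
ft_force: [-0.8, -0.1, -0.5]
width: 88.1
```

Emit:
{"name": "jog_arm", "arguments": {"steps": [{"turn": [0,0,0.03],"dp": [0.2,0.5,0],"claw": 1},{"turn": [0,0,0.06],"dp": [0.4,1,0],"claw": 1},{"turn": [0,0,0.06],"dp": [0.4,1,0],"claw": 1}]}}

```text
t: 1.15
ee_pos: [340.4, -255.6, 262.0]
orientation: [-1.503, 0.518, -0.508]
ft_force: [-0.6, -0.4, -0.7]
width: 87.8
```

Emit:
{"name": "jog_arm", "arguments": {"steps": [{"turn": [0,0,0.03],"dp": [0.2,0.5,0],"claw": 1},{"turn": [0,0,0.06],"dp": [0.4,1,0],"claw": 1},{"turn": [0,0,0.06],"dp": [0.4,1,0],"claw": 1}]}}

```text
t: 1.4
ee_pos: [373.6, -172.2, 262.1]
orientation: [-1.534, 0.367, -0.356]
ft_force: [0.0, -0.3, -0.1]
width: 87.7
```

Emit:
{"name": "jog_arm", "arguments": {"steps": [{"turn": [0,0,0.03],"dp": [0.2,0.5,0],"claw": 1},{"turn": [0,0,0.06],"dp": [0.4,1,0],"claw": 1},{"turn": [0,0,0.06],"dp": [0.4,1,0],"claw": 1}]}}

```text
t: 1.65
ee_pos: [407.3, -89.0, 262.2]
orientation: [-1.554, 0.214, -0.204]
ft_force: [0.1, 0.4, 0.6]
width: 87.8
```

Emit:
{"name": "jog_arm", "arguments": {"steps": [{"turn": [0,0,0.03],"dp": [0.2,0.5,0],"claw": 1},{"turn": [0,0,0.06],"dp": [0.4,1,0],"claw": 1},{"turn": [0,0,0.06],"dp": [0.4,1,0],"claw": 1}]}}

```text
t: 1.9
ee_pos: [441.6, -5.9, 262.5]
orientation: [-1.563, 0.061, -0.053]
ft_force: [0.2, 0.0, -0.1]
width: 88.0
```

Emit:
{"name": "jog_arm", "arguments": {"steps": [{"turn": [0,0,0.03],"dp": [0.2,0.5,0],"claw": 1},{"turn": [0,0,0.06],"dp": [0.4,1,0],"claw": 1},{"turn": [0,0,0.06],"dp": [0.4,1,0],"claw": 1},{"turn": [0,0,0.06],"dp": [0.4,1,0],"claw": 1}]}}

```text
t: 2.23
ee_pos: [474.7, 74.9, 262.3]
orientation: [-1.563, -0.087, 0.096]
ft_force: [0.8, -1.2, 0.2]
width: 87.7
```

```bash
python3 - <<'E'
from h import *
d=grab('wrist','w1.png');np.savez('pics/w1.npz',**d);print(d['wc'].round(2));o=ctrl.get_obs();print(o['qpos'],np.degrees(np.arctan2(*R.from_rotvec(o['orientation']).as_matrix()[[1,0],0])))
E
```

```text
[[ 9.9000e-01  1.1000e-01  3.0000e-02  4.6490e+02]
 [ 1.2000e-01 -9.5000e-01 -2.8000e-01  1.5111e+02]
 [-1.0000e-02  2.8000e-01 -9.6000e-01  4.2379e+02]
 [ 0.0000e+00  0.0000e+00  0.0000e+00  1.0000e+00]]
[0.12544508 0.1600894  1.90057273 0.00702564 1.08694066 0.00698089] 6.600237005937309
```

View pics/w1.png

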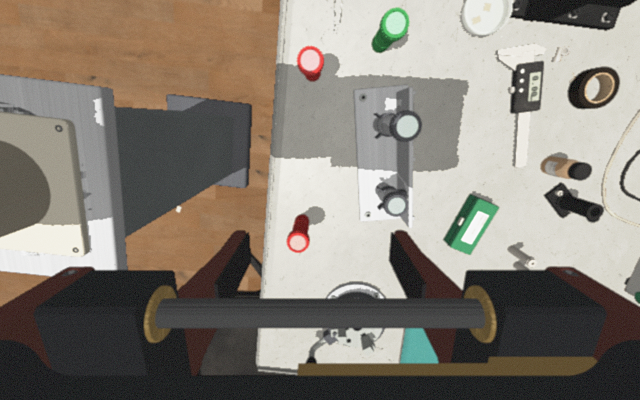

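Candidates: wrist pixels (406,125) tall grey barrel in the stand's left clip, (396,204) short grey barrel in its right clip, red at (310,62) and (298,240), green at (393,25), which are look-alikes and stay put. The first has its top at z≈137 and the second at ≈92, so the first is the long barrel. I'll confirm with a crop.

```bash
python3 - <<'E'
from h import *
d=np.load('pics/w1.npz');P=cloud(d)
a=cv2.imread('pics/w1.png')[70:240,330:450];cv2.imwrite('pics/w1c.png',cv2.resize(a,(420,595),interpolation=2))
for nm,c,z0,z1 in [('long',(550,153),133,145),('short',(570,59),88,98)]:
    m=(np.hypot(P[...,0]-c[0],P[...,1]-c[1])<35)&(P[...,2]>z0)&(P[...,2]<z1);v,u=np.nonzero(m)
    (cu,cv),r=cv2.minEnclosingCircle(np.stack([u,v],1).astype(np.float32));q=P[m]
    print(nm,len(q),q.mean(0).round(1),((q.min(0)+q.max(0))/2).round(1),np.median(q[:,2]),cu,cv,r,onz(d,cu,cv,z0+5 if nm=='long' else 93))
m=(np.abs(P[...,0]-560)<75)&(np.abs(P[...,1]-105)<120)&(P[...,2]>5)&(P[...,2]<11)&(d['img'].mean(-1)>60)
m=cv2.morphologyEx(m.astype(np.uint8),cv2.MORPH_OPEN,np.ones((5,5)))>0
q=P[m][:,:2].astype(np.float32);print(cv2.minAreaRect(q),cv2.boxPoints(cv2.minAreaRect(q)).round(0).tolist())
# long ray from top/side/wrist triangulation of top disc centres
rows=[]
for n,u,v in [('top',291.1,214.7),('side',300.2,212.0)]:
    dd=np.load(f'pics/{n}0.npz');rows.append(ray(dd,u,v))
def tri(rs):
    A=np.zeros((3,3));b=np.zeros(3)
    for o,r in rs:
        r=r/np.linalg.norm(r);K=np.eye(3)-np.outer(r,r);A+=K;b+=K@o
    return np.linalg.solve(A,b)
print('tri',tri(rows))
E
```

```text
long 736 [548.4 154.4 136.4] [548.4 154.3 135.8] 136.4839182243581 406.5 126.16666412353516 16.2362060546875 [548.39155711 154.02317449 138.        ]
short 440 [567.7  60.8  91.4] [567.6  60.6  90.9] 91.55410204954535 395.5 204.5 12.349188804626465 [566.97575581  61.59586191  93.        ]
((551.7972412109375, 105.72161102294922), (58.437992095947266, 194.42233276367188), 11.503194808959961) [[504.0, 195.0], [543.0, 5.0], [600.0, 16.0], [561.0, 207.0]]
tri [550.85429232 153.58931862 134.39564277]
```

View pics/w1c.png

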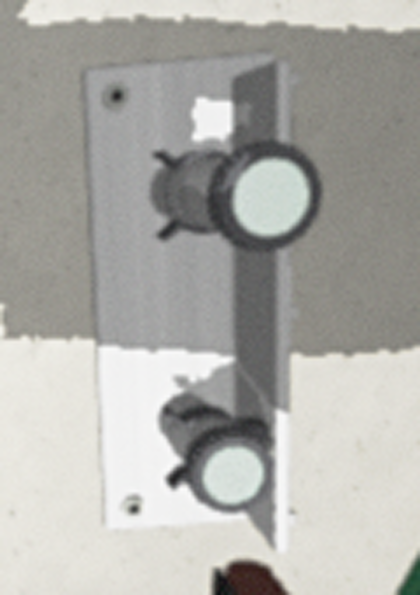

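Emit:
{"name": "jog_arm", "arguments": {"steps": [{"turn": [0,0,0.027],"dp": [0.5,0.5,-0.1],"claw": 1},{"turn": [0,0,0.027],"dp": [0.93,0.99,-0.3],"claw": 1},{"turn": [0,0,0.027],"dp": [0.93,0.99,-0.5],"claw": 1},{"turn": [0,0,0.027],"dp": [0.93,0.99,-0.5],"claw": 1},{"turn": [0,0,0.027],"dp": [0.93,0.99,-0.5],"claw": 1}]}}

```text
t: 2.7
ee_pos: [547.6, 151.2, 220.3]
orientation: [-1.561, -0.147, 0.164]
ft_force: [-0.4, -0.2, 0.1]
width: 87.7
```

```bash
python3 - <<'E'
from h import *
o=ctrl.get_obs();print(o['ee_pos'],np.degrees(np.arctan2(*R.from_rotvec(o['orientation']).as_matrix()[[1,0],0])))
print(R.from_rotvec(o['orientation']).as_matrix().round(4))
d=grab('wrist','w2.png');P=cloud(d)
for nm,c,z0,z1 in [('long',(549,154),130,145)]:
    m=(np.hypot(P[...,0]-c[0],P[...,1]-c[1])<35)&(P[...,2]>z0)&(P[...,2]<z1);q=P[m];print(len(q),q.mean(0) if len(q) else 0)
E
```

```text
[547.62937562 151.16327367 220.30146735] 11.350412582744967
[[ 0.9804 -0.011  -0.1968]
 [ 0.1968  0.0032  0.9804]
 [-0.0101 -0.9999  0.0053]]
844 [548.90559589 155.42072133 136.35661423]
```

View pics/w2.png

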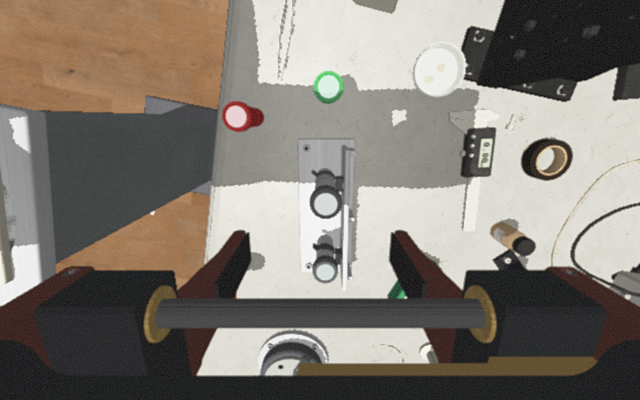

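Emit:
{"name": "jog_arm", "arguments": {"steps": [{"turn": [-0.001,-0.0035,0],"dp": [0.02,0.05,-0.3],"claw": 1},{"turn": [-0.001,-0.0035,0],"dp": [0.02,0.05,-0.65],"claw": 1},{"turn": [-0.001,-0.0035,0],"dp": [0.02,0.05,-0.95],"claw": 1},{"turn": [-0.001,-0.0035,0],"dp": [0.02,0.05,-0.95],"claw": 1},{"turn": [-0.001,-0.0035,0],"dp": [0.02,0.05,-0.95],"claw": 1}]}}

```text
t: 3.17
ee_pos: [548.3, 153.2, 145.8]
orientation: [-1.565, -0.154, 0.154]
ft_force: [0.5, 0.6, 1.0]
width: 87.9
```

```bash
python3 - <<'E'
from h import *
o=ctrl.get_obs();print(o['ee_pos']);print(R.from_rotvec(o['orientation']).as_matrix().round(4))
d=grab('side','s3.png');a=cv2.imread('pics/s3.png')[130:330,200:450];cv2.imwrite('pics/s3c.png',cv2.resize(a,(750,600),interpolation=2))
E
```

```text
[548.32297124 153.17966495 145.83323829]
[[ 9.809e-01 -1.000e-04 -1.945e-01]
 [ 1.945e-01 -2.000e-04  9.809e-01]
 [-1.000e-04 -1.000e+00 -2.000e-04]]
```

View pics/s3c.png

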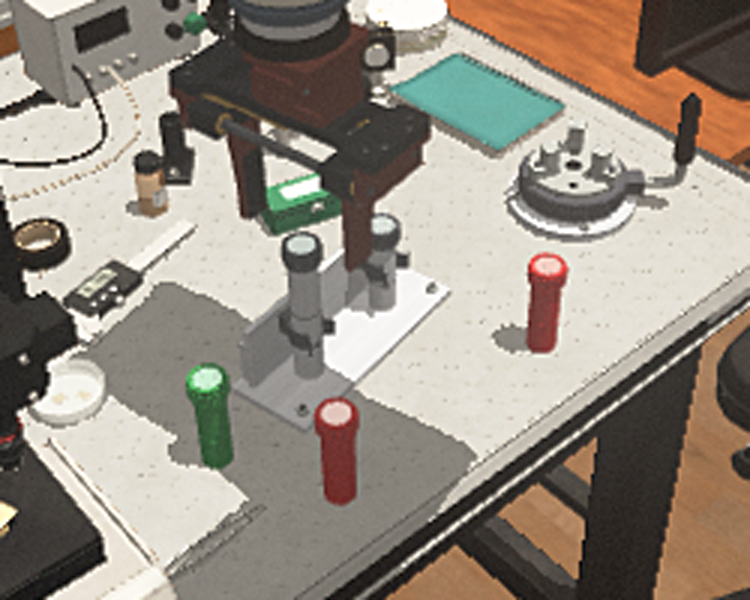

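Emit:
{"name": "jog_arm", "arguments": {"steps": [{"turn": [0,0,0],"dp": [0.01,0.02,-0.2],"claw": 1},{"turn": [0,0,0],"dp": [0.01,0.02,-0.45],"claw": 1},{"turn": [0,0,0],"dp": [0.01,0.02,-0.7],"claw": 1},{"turn": [0,0,0],"dp": [0.01,0.02,-0.82],"claw": 1},{"turn": [0,0,0],"dp": [0.01,0.02,-0.82],"claw": 1},{"turn": [0,0,0],"dp": [0.01,0.02,-0.82],"claw": 1}]}}

```text
t: 3.72
ee_pos: [551.0, 155.2, 82.6]
orientation: [-1.565, -0.157, 0.151]
ft_force: [0.2, -0.7, 0.5]
width: 87.7
```

```bash
python3 - <<'E'
from h import *
d=grab('side','s4.png');a=cv2.imread('pics/s4.png')[130:290,230:430];cv2.imwrite('pics/s4c.png',cv2.resize(a,(750,600),interpolation=2))
d=grab('wrist','w4.png');P=cloud(d)
m=(np.hypot(P[...,0]-549,P[...,1]-154)<35)&(P[...,2]>130)&(P[...,2]<145);q=P[m];v,u=np.nonzero(m);print(len(q),q.mean(0),u.min(),u.max(),v.min(),v.max())
E
```

```text
1806 [547.85118978 162.61306997 135.65651381] 286 353 263 328
```

View pics/s4c.png

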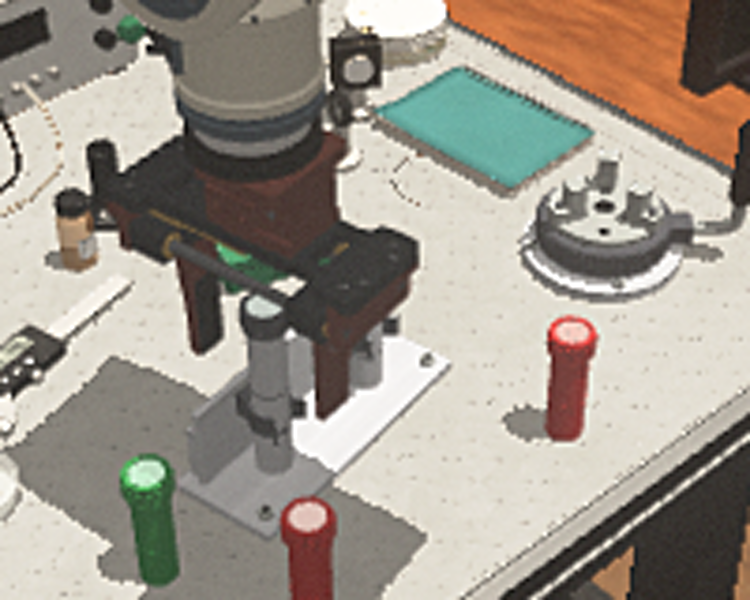

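View pics/w4.png

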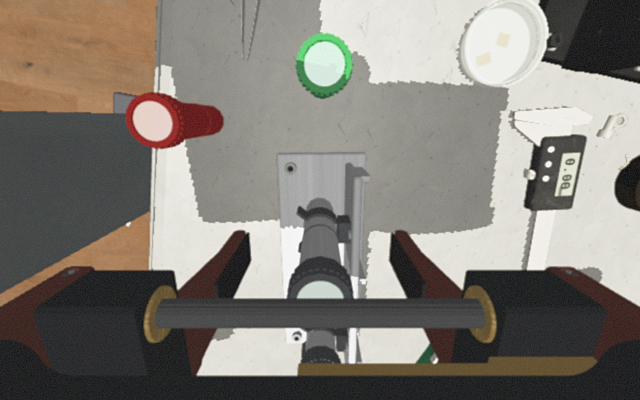

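Emit:
{"name": "jog_arm", "arguments": {"steps": [{"turn": [0,0,0],"dp": [-0.015,-0.01,-0.03],"claw": 1},{"turn": [0,0,0],"dp": [-0.015,-0.01,-0.03],"claw": 0.4},{"turn": [0,0,0],"dp": [-0.015,-0.01,-0.03],"claw": 0.35},{"turn": [0,0,0],"dp": [-0.015,-0.01,-0.03],"claw": 0.35},{"turn": [0,0,0],"dp": [-0.015,-0.01,-0.03],"claw": 0.35},{"turn": [0,0,0],"dp": [-0.015,-0.01,-0.03],"claw": 0.35},{"turn": [0,0,0],"dp": [-0.015,-0.01,-0.03],"claw": 0.35}]}}

```text
t: 4.4
ee_pos: [550.2, 154.7, 80.6]
orientation: [-1.565, -0.158, 0.15]
ft_force: [-0.2, 0.2, 0.1]
width: 51.4
```

Emit:
{"name": "jog_arm", "arguments": {"steps": [{"turn": [0,0,0],"dp": [0,0,0],"claw": 0},{"turn": [0,0,0],"dp": [0,0,0],"claw": 0},{"turn": [0,0,0],"dp": [0,0,0],"claw": 0},{"turn": [0,0,0],"dp": [0,0,0],"claw": 0}]}}

```text
t: 4.73
ee_pos: [550.2, 154.7, 80.6]
orientation: [-1.565, -0.158, 0.15]
ft_force: [0.2, 0.4, -0.4]
width: 28.7
```

Emit:
{"name": "jog_arm", "arguments": {"steps": [{"turn": [0,0,0],"dp": [0,0,0],"claw": 0},{"turn": [0,0,0],"dp": [0,0,0],"claw": 0},{"turn": [0,0,0],"dp": [0,0,0],"claw": 0},{"turn": [0,0,0],"dp": [0,0,0],"claw": 0},{"turn": [0,0,0],"dp": [0,0,0],"claw": 0},{"turn": [0,0,0],"dp": [0,0,0],"claw": 0}]}}

```text
t: 5.23
ee_pos: [550.2, 154.7, 80.6]
orientation: [-1.565, -0.158, 0.15]
ft_force: [-0.3, 0.4, -0.6]
width: 28.3
```

```bash
python3 - <<'E'
from h import *
o=ctrl.get_obs();print(o['ft_force'],o['moment'],R.from_rotvec(o['orientation']).as_matrix().round(4).tolist())
d=grab('side','s5.png');a=cv2.imread('pics/s5.png')[150:270,230:380];cv2.imwrite('pics/s5c.png',cv2.resize(a,(750,600),interpolation=2))
E
```

```text
[-0.34960205  0.35023486 -0.57526541] [ 0.0014727  -0.1164975  -0.01904451] [[0.9809, 0.0049, -0.1946], [0.1946, 0.0012, 0.9809], [0.005, -1.0, 0.0002]]
```

View pics/s5c.png

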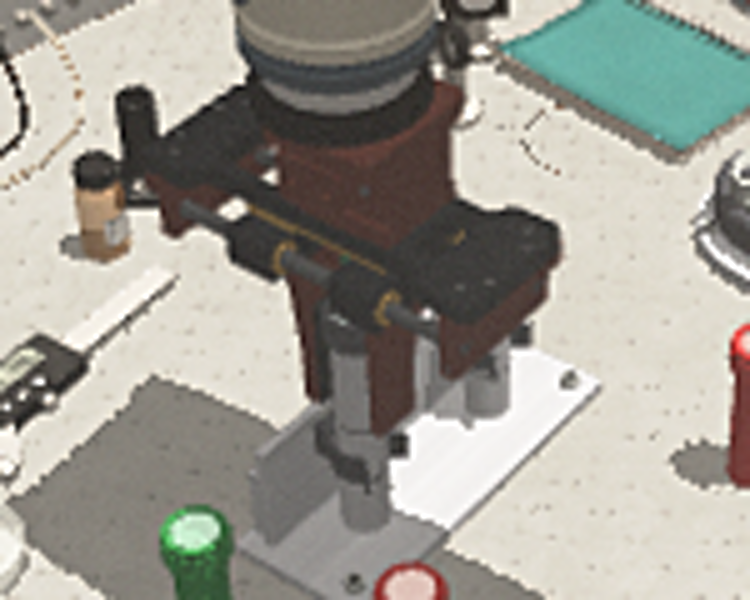

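```bash
python3 - <<'E'
from h import *
a=cv2.imread('pics/s5.png')[205:262,280:330];cv2.imwrite('pics/s5d.png',cv2.resize(a,(525,598),interpolation=0))
d=grab('wrist','w5.png');a=cv2.imread('pics/w5.png')[180:400,180:460];cv2.imwrite('pics/w5c.png',cv2.resize(a,(756,594),interpolation=2))
E
```

```text
(no output)
```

View pics/s5d.png

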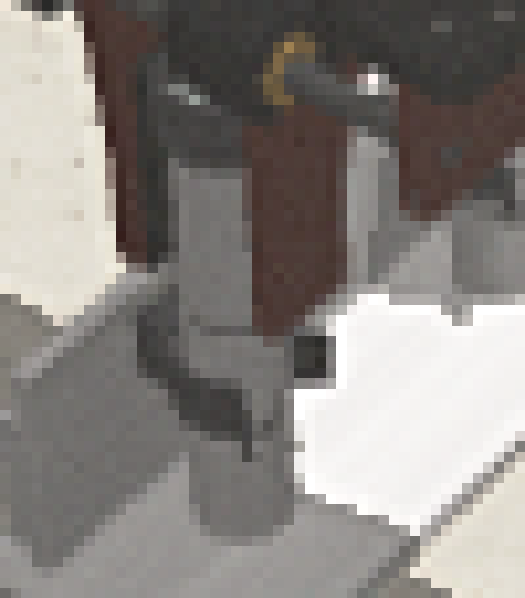

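View pics/w5c.png

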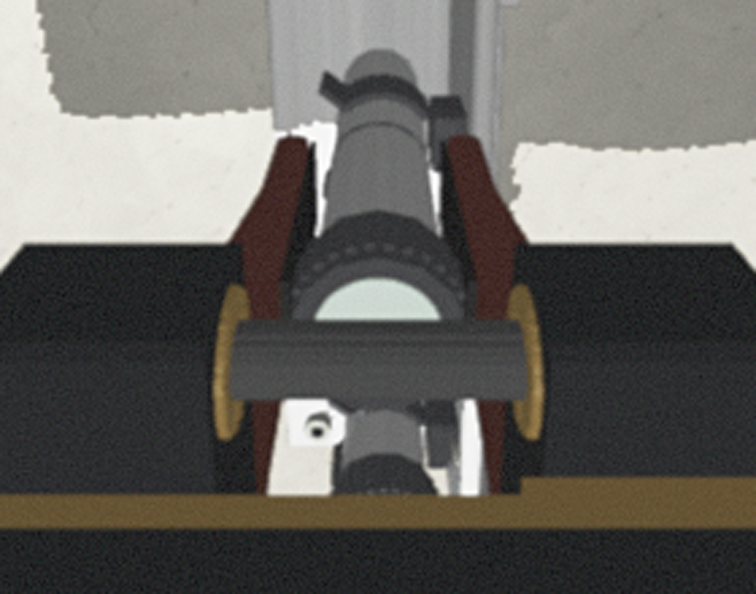

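```bash
python3 - <<'E'
from h import *
d=np.load('pics/w1.npz');P=cloud(d) # open
o=None
v,u=np.mgrid[:400,:640];z=d['range_z']
p=np.stack([(u-d['cx'])/d['f']*z,(v-d['cy'])/d['f']*z,z,np.ones_like(z)],-1)@d['hand_eye'].T
for vv in range(232,300,6):
    r=[]
    for uu in range(385,460,6):
        q=p[vv,uu]; 
        if z[vv,uu]<260 and z[vv,uu]>0: r.append((uu,*[int(t) for t in q[:3].round()],*d['img'][vv,uu]))
    print(vv,[tuple(map(int,t)) for t in r])
E
```

```text
232 [(391, 42, 0, 10, 149, 150, 141), (397, 45, -3, 11, 61, 35, 34), (403, 49, -3, 11, 55, 34, 28)]
238 [(391, 42, -3, 7, 66, 67, 61), (397, 43, -9, 10, 51, 33, 33), (403, 46, -11, 11, 62, 41, 31), (409, 49, -12, 11, 52, 24, 24)]
244 [(391, 42, -3, 3, 44, 44, 45), (397, 42, -16, 9, 31, 31, 37), (403, 44, -19, 11, 62, 32, 31), (409, 47, -20, 11, 63, 35, 37), (415, 50, -20, 11, 101, 89, 85)]
250 [(391, 42, -4, 0, 31, 29, 33), (397, 42, -16, 6, 34, 33, 34), (403, 43, -23, 9, 26, 26, 21), (415, 48, -28, 11, 66, 42, 39)]
256 [(391, 42, -5, -4, 29, 26, 27), (397, 42, -17, 3, 22, 25, 26), (403, 42, -27, 8, 32, 32, 34), (409, 44, -32, 10, 62, 42, 39), (415, 46, -35, 12, 63, 41, 39), (421, 49, -34, 11, 61, 38, 31)]
262 [(391, 42, -6, -7, 36, 38, 38), (397, 42, -18, -1, 28, 27, 26), (403, 42, -28, 5, 27, 25, 28), (409, 42, -37, 10, 25, 34, 33), (415, 44, -40, 11, 60, 36, 36), (421, 47, -40, 11, 66, 46, 42), (427, 50, -39, 11, 63, 41, 39)]
268 [(397, 42, -19, -4, 35, 32, 33), (403, 42, -29, 2, 33, 31, 27), (409, 42, -39, 7, 28, 22, 30), (415, 43, -43, 10, 35, 30, 26), (421, 45, -46, 12, 63, 38,
[... 1033 characters left out ...]
 -5, 28, 28, 21), (415, 42, -48, 0, 34, 34, 32), (421, 42, -55, 5, 32, 30, 33), (427, 44, -58, 7, 60, 37, 31), (433, 43, -64, 11, 63, 39, 35), (439, 46, -64, 11, 65, 41, 39), (445, 48, -64, 12, 54, 36, 27), (451, 51, -63, 11, 61, 33, 31), (457, 52, -65, 12, 58, 34, 29)]
298 [(385, 17, -91, 27, 91, 89, 83), (391, 19, -91, 28, 142, 140, 134), (397, 21, -91, 28, 144, 140, 132), (403, 22, -91, 28, 150, 147, 138), (409, 24, -92, 28, 45, 44, 44), (415, 25, -92, 28, 44, 43, 44), (421, 27, -91, 28, 52, 52, 50), (427, 30, -90, 27, 55, 45, 47), (433, 31, -91, 28, 57, 48, 46), (439, 32, -92, 28, 57, 50, 45), (445, 35, -90, 27, 53, 45, 43), (451, 36, -91, 28, 56, 50, 47), (457, 38, -90, 27, 56, 48, 46)]
```

```bash
python3 - <<'E'
from h import *
d=grab('wrist');np.savez('pics/w5.npz',**d)
v,u=np.mgrid[:400,:640];z=d['range_z']
p=np.stack([(u-d['cx'])/d['f']*z,(v-d['cy'])/d['f']*z,z,np.ones_like(z)],-1)@d['hand_eye'].T
for vv in range(225,298,5):
    print(vv,[(uu,*[int(t) for t in p[vv,uu,:3].round()],int(d['img'][vv,uu].mean())) for uu in range(284,360,4) if 0<z[vv,uu]<400])
E
```

```text
225 [(284, -34, 74, -15, 167), (288, -30, 74, -15, 161), (292, -27, 73, -14, 172), (296, -23, 73, -14, 237), (300, -19, 74, -15, 198), (304, -14, 35, 1, 146), (308, -10, 15, 9, 108), (312, -7, 12, 10, 105), (316, -4, 8, 11, 91), (320, -2, 7, 12, 84), (324, 1, 8, 11, 83), (328, 4, 11, 10, 107), (332, 6, 16, 8, 109), (336, 10, 31, 2, 120), (340, 12, 21, 6, 64), (344, 15, 20, 7, 80), (348, 18, 21, 6, 74), (352, 20, 21, 6, 80), (356, 22, 14, 9, 151)]
230 [(284, -24, 0, 11, 208), (288, -21, 0, 11, 123), (292, -19, -1, 11, 195), (296, -23, 72, -19, 247), (300, -20, 73, -19, 245), (304, -13, 17, 4, 199), (308, -9, 6, 9, 94), (312, -7, 3, 10, 108), (316, -4, -1, 12, 104), (320, -2, -1, 12, 109), (324, 1, 0, 11, 108), (328, 3, 2, 11, 110), (332, 6, 5, 9, 86), (336, 9, 18, 4, 120), (340, 12, 20, 3, 65), (344, 15, 21, 3, 81), (348, 16, 0, 11, 57), (352, 18, 0, 11, 51), (356, 22, 14, 6, 128)]
235 [(284, -23, -7, 11, 48), (288, -21, -7, 11, 50), (292, -18, -8, 12, 46), (296, -16, -4, 10, 101), (300, -20, 74, -24, 245), (304, -12, 6, 5, 113), (308, -9, -3, 9, 105), (312, -6, -6, 10, 104), (316, -4
[... 5022 characters left out ...]
, -3, -57, 8, 205), (320, -2, -57, 7, 211), (324, 0, -56, 7, 211), (328, 2, -56, 7, 208), (332, 3, -57, 7, 210), (336, 5, -56, 7, 206), (340, 7, -56, 7, 71), (344, 9, -57, 7, 73), (348, 10, -57, 7, 66), (352, 12, -55, 6, 50), (356, 14, -55, 6, 47)]
295 [(284, -17, -57, 5, 56), (288, -15, -57, 5, 52), (292, -14, -57, 5, 73), (296, -12, -55, 4, 75), (300, -10, -56, 4, 213), (304, -9, -56, 5, 212), (308, -7, -57, 5, 212), (312, -5, -56, 4, 212), (316, -3, -56, 4, 211), (320, -2, -56, 4, 210), (324, 0, -57, 5, 208), (328, 2, -55, 4, 211), (332, 4, -57, 5, 209), (336, 5, -56, 4, 213), (340, 7, -56, 4, 208), (344, 9, -56, 4, 74), (348, 10, -57, 5, 77), (352, 12, -55, 4, 52), (356, 14, -57, 5, 50)]
```

The pads are flat for about 57 mm, so the opening of 28.3 means they hold the 29 mm collar. They also flank the tube down to the tips, which limits any lean to about 3° during the pull. I'll pull slowly and check the barrel's straightness on the way.

Emit:
{"name": "jog_arm", "arguments": {"steps": [{"turn": [0,0,0],"dp": [0,0,0.02],"claw": 0},{"turn": [0,0,0],"dp": [-0.05,-0.01,0.025],"claw": 0},{"turn": [0,0,0],"dp": [-0.1,-0.02,0.025],"claw": 0},{"turn": [0,0,0],"dp": [-0.15,-0.03,0.025],"claw": 0},{"turn": [0,0,0],"dp": [-0.2,-0.04,0.025],"claw": 0},{"turn": [0,0,0],"dp": [-0.25,-0.05,0.025],"claw": 0}]}}

```text
t: 5.88
ee_pos: [529.2, 150.5, 82.5]
orientation: [-1.565, -0.157, 0.151]
ft_force: [-0.7, 0.2, -1.5]
width: 28.1
```

```bash
python3 - <<'E'
from h import *
o=ctrl.get_obs();print(o['ft_force'],o['moment'],o['width'],R.from_rotvec(o['orientation']).as_matrix().round(4).tolist())
d=grab('side','s6.png');a=cv2.imread('pics/s6.png')[150:270,230:380];cv2.imwrite('pics/s6c.png',cv2.resize(a,(750,600),interpolation=2))
E
```

```text
[-0.7307148   0.24240338 -1.48543919] [-0.02259825 -0.08862033  0.01545335] 28.143874143345567 [[0.9809, 0.0037, -0.1946], [0.1946, 0.0009, 0.9809], [0.0038, -1.0, 0.0001]]
```

View pics/s6c.png

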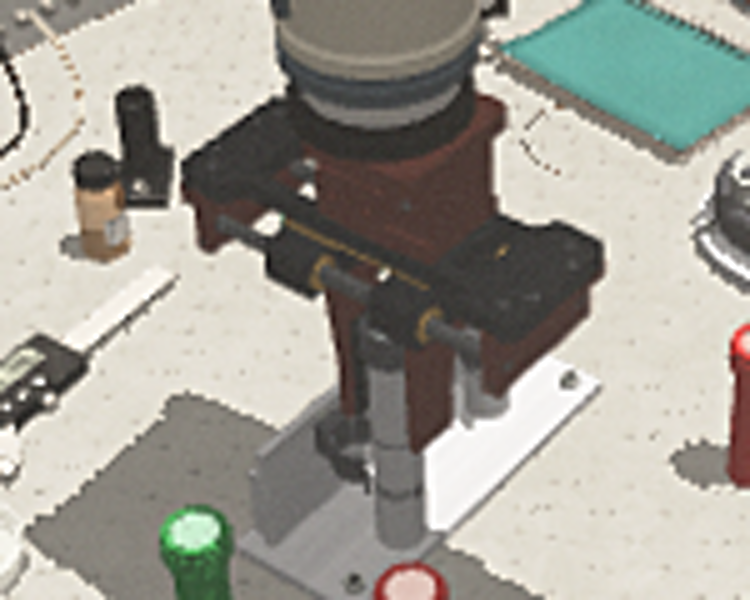

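Emit:
{"name": "jog_arm", "arguments": {"steps": [{"turn": [0,0,0],"dp": [-0.15,-0.03,0],"claw": 0},{"turn": [0,0,0],"dp": [-0.3,-0.06,0],"claw": 0},{"turn": [0,0,0],"dp": [-0.45,-0.09,0],"claw": 0},{"turn": [0,0,0],"dp": [-0.45,-0.09,0.2],"claw": 0},{"turn": [0,0,0],"dp": [-0.45,-0.09,0.5],"claw": 0},{"turn": [0,0,0],"dp": [-0.45,-0.09,0.8],"claw": 0},{"turn": [0,0,0],"dp": [-0.45,-0.09,1],"claw": 0},{"turn": [0,0,0],"dp": [-0.45,-0.09,1],"claw": 0}]}}

```text
t: 6.6
ee_pos: [493.5, 143.5, 165.0]
orientation: [-1.564, -0.159, 0.148]
ft_force: [-0.6, -0.3, -1.5]
width: 28.5
```

Emit:
{"name": "jog_arm", "arguments": {"steps": [{"turn": [0,0,0],"dp": [0,-0.2,0.2],"claw": 0},{"turn": [0,0,0],"dp": [0,-0.5,0.4],"claw": 0},{"turn": [0,0,0],"dp": [0,-0.8,0.5],"claw": 0},{"turn": [0,0,0],"dp": [0,-1,0.5],"claw": 0},{"turn": [0,0,0],"dp": [0,-1,0.5],"claw": 0}]}}

```text
t: 7.02
ee_pos: [492.7, 61.3, 204.4]
orientation: [-1.565, -0.157, 0.148]
ft_force: [-0.0, -0.0, -1.5]
width: 28.0
```

```bash
python3 - <<'E'
from h import *
o=ctrl.get_obs();print(o['ee_pos'],o['ft_force'],o['moment'],o['width'])
d=grab('side','s7.png');a=cv2.imread('pics/s7.png')[100:280,230:455];cv2.imwrite('pics/s7c.png',cv2.resize(a,(750,600),interpolation=2))
E
```

```text
[492.69085285  61.26935731 204.35815778] [-1.21257820e-02 -3.38829091e-04 -1.46355980e+00] [-0.04365065 -0.05633388  0.02663798] 28.03883916873384
```

View pics/s7c.png

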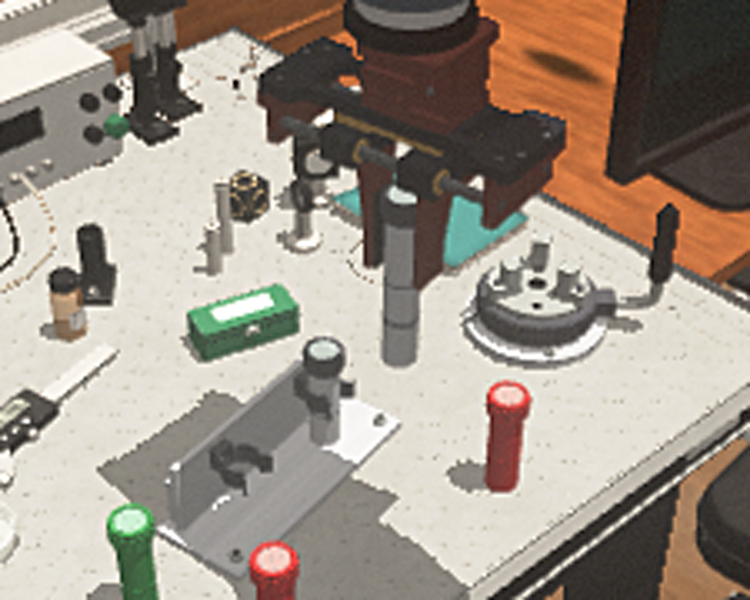

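```bash
python3 - <<'E'
from h import *
from scipy.optimize import least_squares
for n in ['top','side']:
    d=np.load(f'pics/{n}0.npz');P=cloud(d)
    r=np.hypot(P[...,0]-560,P[...,1]+163)
    for z0,z1,rm in [(6,20,75),(28,46,56)]:
        m=((P[...,2]>z0)&(P[...,2]<z1)&(r<rm)).astype(np.uint8)
        q=P[m>0];(c,rad)=cv2.minEnclosingCircle(q[:,:2].astype(np.float32));
        m2=((P[...,2]>z0)&(r<rm)).astype(np.uint8)
        ct=max(cv2.findContours(m2,cv2.RETR_EXTERNAL,2)[0],key=cv2.contourArea)[:,0]
        e=cv2.fitEllipse(ct);zz=np.median(q[:,2])
        print(n,z0,len(q),np.round(c,1),round(rad,1),'ell',np.round(e[0],1),onz(d,*e[0],zz).round(1),zz)
    # central hole
    m=(r<14);
    im=d['img'].mean(-1);mm=m&(im<70);v,u=np.nonzero(mm);print('hole',len(u),u.mean(),v.mean(),onz(d,u.mean(),v.mean(),42))
a=cv2.imread('pics/top0.png')[185:245,375:445];cv2.imwrite('pics/tch.png',cv2.resize(a,(700,600),interpolation=2))
a=cv2.imread('pics/side0.png')[155:215,360:440];cv2.imwrite('pics/sch.png',cv2.resize(a,(800,600),interpolation=2))
E
```

```text
top 6 280 [ 561.9 -165.5] 58.0 ell [596.5 130.2] [ 809.7 -748.3   10.1] 10.11786906865791
top 28 727 [ 558.7 -166.9] 51.9 ell [551.5 154.5] [ 730.6 -594.2   40.9] 40.9190621422415
hole 13 403.61538461538464 211.6153846153846 [ 562.07097735 -164.0083969    42.        ]
side 6 309 [ 559.1 -164.3] 60.9 ell [391.9 192. ] [ 565.  -174.6   10.1] 10.062515408219724
side 28 504 [ 558.7 -165.5] 53.4 ell [391.2 187.3] [ 556.2 -158.3   39.6] 39.62625792153813
hole 8 390.5 184.5 [ 563.82497711 -163.5881892    42.        ]
```

View pics/tch.png

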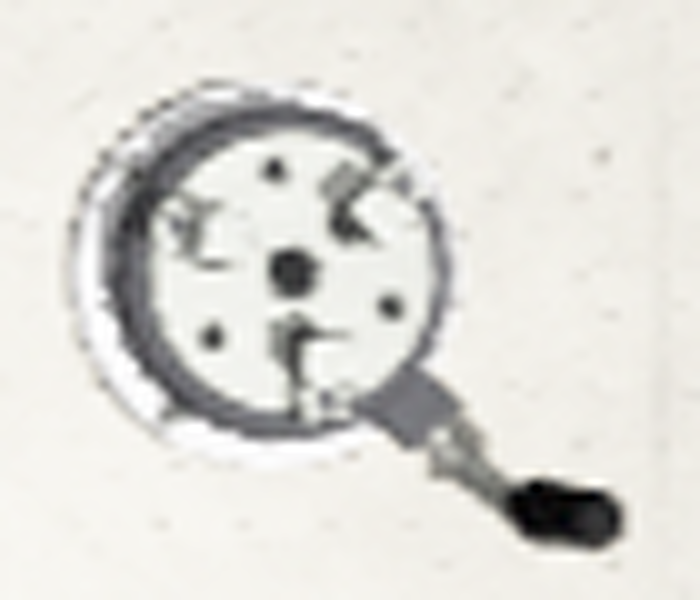

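View pics/sch.png

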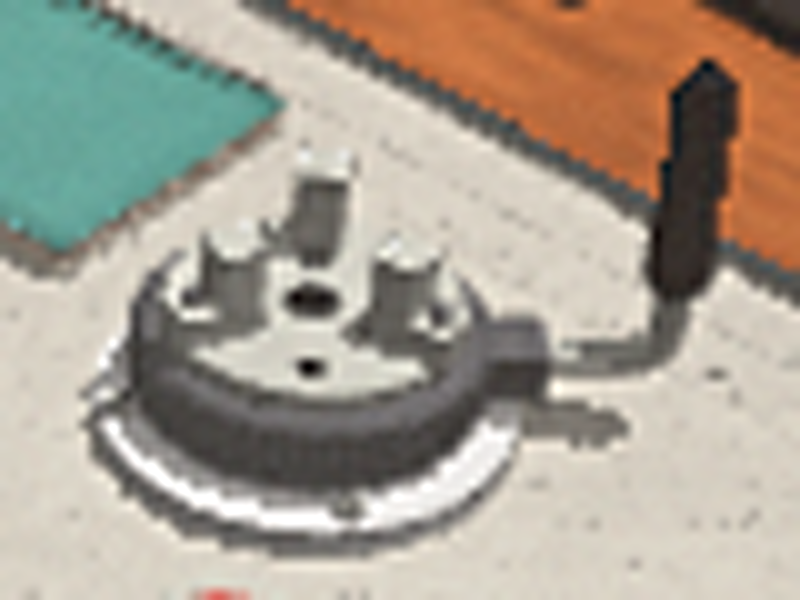

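```bash
python3 - <<'E'
from h import *
t=np.load('pics/top0.npz');s=np.load('pics/side0.npz')
print(onz(t,403.6,211.8,42),onz(s,390.8,184.4,42))
def tri(rs):
    A=np.zeros((3,3));b=np.zeros(3)
    for o,r in rs:
        r=r/np.linalg.norm(r);K=np.eye(3)-np.outer(r,r);A+=K;b+=K@o
    return np.linalg.solve(A,b)
print(tri([ray(t,403.6,211.8),ray(s,390.8,184.4)]))
E
```

```text
[ 561.53766716 -163.96332982   42.        ] [ 563.58059721 -164.51787065   42.        ]
[ 561.89166587 -163.24009116   43.6125267 ]
```

Emit:
{"name": "jog_arm", "arguments": {"steps": [{"turn": [0,0,0],"dp": [0.1,-0.3,0],"claw": 0},{"turn": [0,0,0],"dp": [0.2,-0.7,0],"claw": 0},{"turn": [0,0,0],"dp": [0.3,-1,0],"claw": 0},{"turn": [0,0,0],"dp": [0.3,-1,0],"claw": 0}]}}

```text
t: 7.4
ee_pos: [517.4, -19.8, 203.0]
orientation: [-1.565, -0.154, 0.147]
ft_force: [0.8, -0.2, -0.7]
width: 28.3
```

Emit:
{"name": "jog_arm", "arguments": {"steps": [{"turn": [0,0,0],"dp": [0.1,-0.3,0],"claw": 0},{"turn": [0,0,0],"dp": [0.2,-0.7,0],"claw": 0},{"turn": [0,0,0],"dp": [0.25,-1,0],"claw": 0},{"turn": [0,0,0],"dp": [0.25,-1,0],"claw": 0}]}}

```text
t: 7.73
ee_pos: [538.0, -101.7, 202.0]
orientation: [-1.566, -0.152, 0.146]
ft_force: [0.0, 0.3, -0.9]
width: 28.1
```

Emit:
{"name": "jog_arm", "arguments": {"steps": [{"turn": [0,0,0],"dp": [0.1,-0.3,0],"claw": 0},{"turn": [0,0,0],"dp": [0.25,-0.6,0],"claw": 0},{"turn": [0,0,0],"dp": [0.3,-0.78,0],"claw": 0},{"turn": [0,0,0],"dp": [0.3,-0.78,-0.25],"claw": 0},{"turn": [0,0,0],"dp": [0.3,-0.78,-0.4],"claw": 0},{"turn": [0,0,0],"dp": [0.3,-0.78,-0.4],"claw": 0},{"turn": [0,0,0],"dp": [0.3,-0.78,-0.4],"claw": 0}]}}

```text
t: 8.32
ee_pos: [560.8, -162.7, 168.7]
orientation: [-1.564, -0.15, 0.149]
ft_force: [-0.4, -0.2, -1.8]
width: 28.3
```

```bash
python3 - <<'E'
from h import *
o=ctrl.get_obs();print(o['ee_pos'],R.from_rotvec(o['orientation']).as_matrix().round(4).tolist())
d=grab('side','s8.png');a=cv2.imread('pics/s8.png')[110:230,330:480];cv2.imwrite('pics/s8c.png',cv2.resize(a,(750,600),interpolation=2))
s=d
def proj(p):
    q=np.linalg.inv(d['wc'])@np.r_[p,1];return d['cx']+d['f']*q[0]/q[2],d['cy']+d['f']*q[1]/q[2]
b=o['ee_pos']-[0,0,72.6];print('exp bottom px',proj(b),'seat',proj([562,-164,42]),'+0.13', proj(o['ee_pos']+[0,0,57.4]))
E
```

```text
[ 560.84898991 -162.67389885  168.702202  ] [[0.9819, 0.0005, -0.1894], [0.1894, 0.0018, 0.9819], [0.0009, -1.0, 0.0016]]
exp bottom px (np.float64(392.780968524474), np.float64(168.50251026834593)) seat (np.float64(391.11262055758766), np.float64(184.73450729573236)) +0.13 (np.float64(397.25642501403036), np.float64(124.15270350847084))
```

View pics/s8c.png

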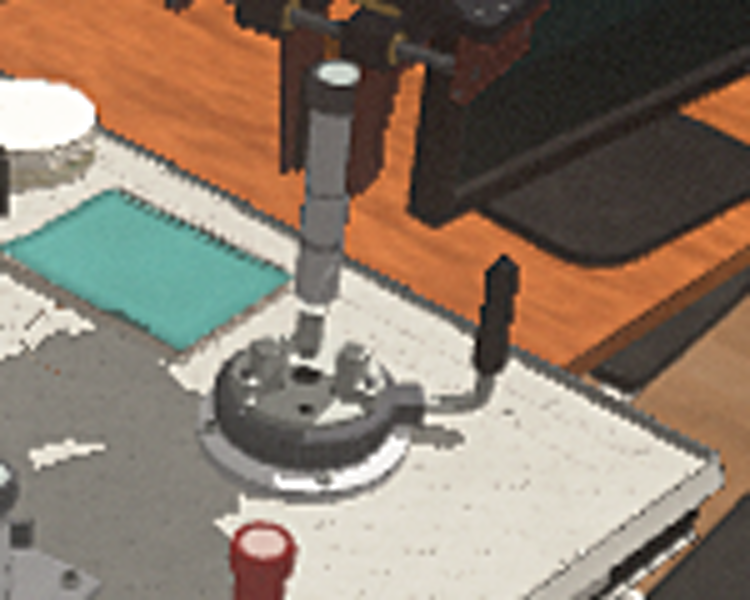

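Emit:
{"name": "jog_arm", "arguments": {"steps": [{"turn": [0,0,0],"dp": [0.01,-0.015,-0.15],"claw": 0},{"turn": [0,0,0],"dp": [0.01,-0.015,-0.3],"claw": 0},{"turn": [0,0,0],"dp": [0.01,-0.015,-0.45],"claw": 0},{"turn": [0,0,0],"dp": [0.01,-0.015,-0.6],"claw": 0},{"turn": [0,0,0],"dp": [0.01,-0.015,-0.6],"claw": 0},{"turn": [0,0,0],"dp": [0.01,-0.015,-0.6],"claw": 0}]}}

```text
t: 8.87
ee_pos: [561.6, -163.9, 120.3]
orientation: [-1.564, -0.15, 0.149]
ft_force: [0.7, -0.1, -1.2]
width: 28.1
```

```bash
python3 - <<'E'
from h import *
o=ctrl.get_obs();print(o['ee_pos'],o['ft_force'])
d=grab('side','s9.png');a=cv2.imread('pics/s9.png')[110:230,330:480];cv2.imwrite('pics/s9c.png',cv2.resize(a,(750,600),interpolation=2))
E
```

```text
[ 561.58056263 -163.93615573  120.3120006 ] [ 0.65910714 -0.11290844 -1.23003965]
```

View pics/s9c.png

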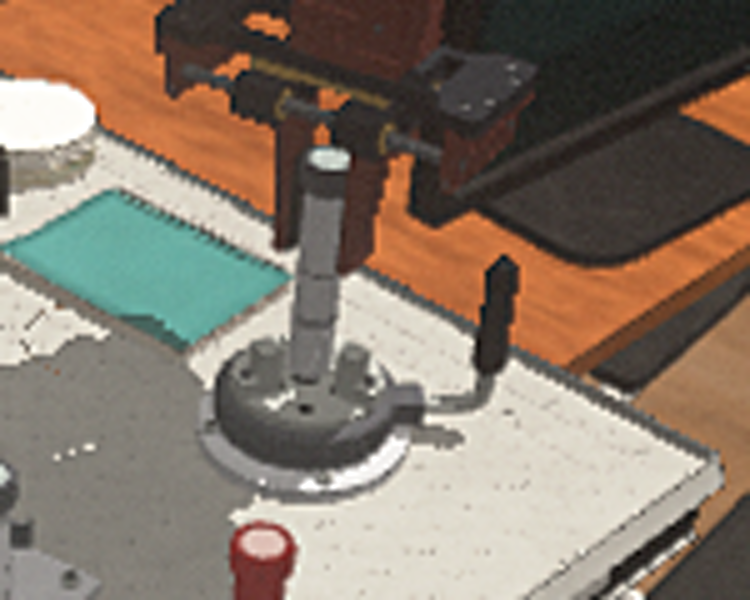

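Emit:
{"name": "jog_arm", "arguments": {"steps": [{"turn": [0,0,0],"dp": [0,0,-0.03],"claw": 0},{"turn": [0,0,0],"dp": [0,0,-0.055],"claw": 0},{"turn": [0,0,0],"dp": [0,0,-0.055],"claw": 0}]}}

```text
t: 9.17
ee_pos: [562.2, -164.2, 116.7]
orientation: [-1.564, -0.151, 0.148]
ft_force: [0.7, -0.4, -0.9]
width: 27.9
```

Emit:
{"name": "jog_arm", "arguments": {"steps": [{"turn": [0,0,0],"dp": [0,0,-0.015],"claw": 0},{"turn": [0,0,0],"dp": [0,0,-0.015],"claw": 0}]}}

```text
t: 9.33
ee_pos: [562.3, -164.2, 115.6]
orientation: [-1.565, -0.151, 0.148]
ft_force: [0.6, -0.4, -2.0]
width: 28.5
```

Emit:
{"name": "jog_arm", "arguments": {"steps": [{"turn": [0,0,0],"dp": [0,0,-0.015],"claw": 0},{"turn": [0,0,0],"dp": [0,0,-0.015],"claw": 0}]}}

```text
t: 9.5
ee_pos: [562.5, -164.3, 114.6]
orientation: [-1.565, -0.151, 0.147]
ft_force: [0.1, 0.1, -0.5]
width: 28.3
```

Emit:
{"name": "jog_arm", "arguments": {"steps": [{"turn": [0,0,0],"dp": [0,0,-0.015],"claw": 0},{"turn": [0,0,0],"dp": [0,0,-0.015],"claw": 0}]}}

```text
t: 9.67
ee_pos: [563.1, -164.6, 114.4]
orientation: [-1.565, -0.152, 0.147]
ft_force: [-1.3, 0.3, 7.6]
width: 28.5
```

Emit:
{"name": "jog_arm", "arguments": {"steps": [{"turn": [0,0,0],"dp": [0,0,0.005],"claw": 0.4},{"turn": [0,0,0],"dp": [0,0,0.005],"claw": 0.5},{"turn": [0,0,0],"dp": [0,0,0.005],"claw": 0.6},{"turn": [0,0,0],"dp": [0,0,0.005],"claw": 0.8},{"turn": [0,0,0],"dp": [0,0,0.005],"claw": 0.8},{"turn": [0,0,0],"dp": [0,0,0.005],"claw": 0.8},{"turn": [0,0,0],"dp": [0,0,0.005],"claw": 0.8},{"turn": [0,0,0],"dp": [0,0,0.005],"claw": 0.8}]}}

```text
t: 10.33
ee_pos: [563.1, -164.6, 114.7]
orientation: [-1.565, -0.152, 0.147]
ft_force: [0.6, 0.9, 0.8]
width: 70.1
```

```bash
python3 - <<'E'
from h import *
o=ctrl.get_obs();print(o['ee_pos'],o['ft_force'],o['width'])
d=grab('side','s10.png');a=cv2.imread('pics/s10.png')[110:230,330:480];cv2.imwrite('pics/s10c.png',cv2.resize(a,(750,600),interpolation=2))
d=grab('wrist','w10.png')
E
```

```text
[ 563.07033601 -164.59396711  114.74944412] [0.5932768  0.92655731 0.81185579] 70.11003847054889
```

View pics/s10c.png

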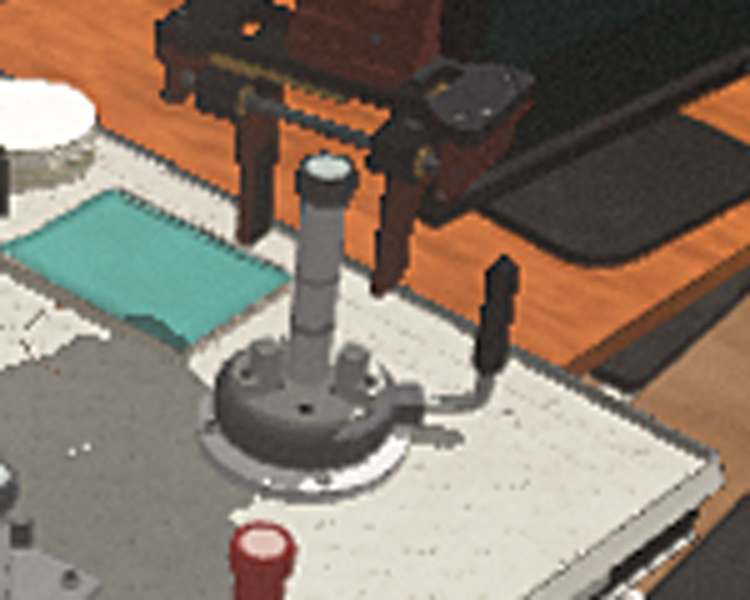

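View pics/w10.png

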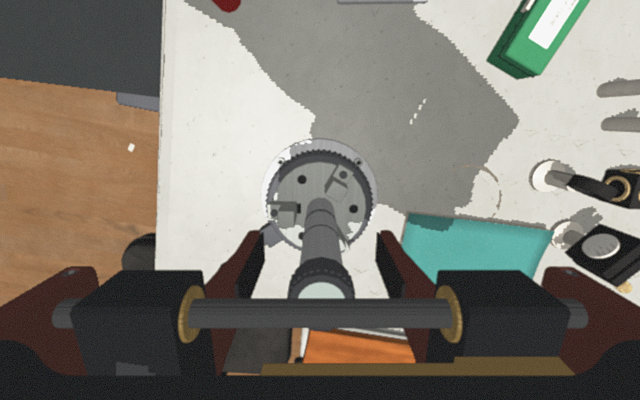

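Emit:
{"name": "jog_arm", "arguments": {"steps": [{"turn": [0,0,0],"dp": [0,0,0.2],"claw": 0.8},{"turn": [0,0,0],"dp": [0,0,0.5],"claw": 0.8},{"turn": [0,0,0],"dp": [0,0,0.8],"claw": 0.8},{"turn": [0,0,0],"dp": [0,0,1],"claw": 0.8},{"turn": [0,0,0],"dp": [0,0,1],"claw": 0.8},{"turn": [0,0,0],"dp": [0,0,1],"claw": 0.8}]}}

```text
t: 10.93
ee_pos: [563.5, -164.7, 195.4]
orientation: [-1.566, -0.154, 0.145]
ft_force: [0.6, 0.6, 0.1]
width: 70.2
```

Emit:
{"name": "jog_arm", "arguments": {"steps": [{"turn": [0,0,0],"dp": [-0.1,-0.1,0.3],"claw": 0.8},{"turn": [0,0,-0.04],"dp": [-0.3,-0.3,0.3],"claw": 0.8},{"turn": [0,0,-0.08],"dp": [-0.6,-0.6,0.3],"claw": 0.8},{"turn": [0,0,-0.12],"dp": [-0.85,-0.82,0.3],"claw": 0.8},{"turn": [0,0,-0.16],"dp": [-0.85,-0.82,0.3],"claw": 0.8},{"turn": [0,0,-0.2],"dp": [-0.85,-0.82,0.3],"claw": 0.8},{"turn": [0,0,-0.24],"dp": [-0.85,-0.82,0.3],"claw": 0.8},{"turn": [0,0,-0.28],"dp": [-0.85,-0.82,0.3],"claw": 0.8},{"turn": [0,0,-0.317],"dp": [-0.85,-0.82,0.3],"claw": 0.8},{"turn": [0,0,-0.317],"dp": [-0.85,-0.82,0.3],"claw": 0.8},{"turn": [0,0,-0.317],"dp": [-0.85,-0.82,0.3],"claw": 0.8}]}}

```text
t: 11.85
ee_pos: [494.8, -230.0, 218.1]
orientation: [-1.481, 0.625, -0.629]
ft_force: [-0.1, -0.8, 0.0]
width: 70.4
```

```bash
python3 - <<'E'
from h import *
o=ctrl.get_obs();M=R.from_rotvec(o['orientation']).as_matrix();print(o['ee_pos'],o['qpos'].round(2),np.degrees(np.arctan2(M[1,0],M[0,0])),M.round(3).tolist())
d=grab('wrist','w11.png');np.savez('pics/w11.npz',**d);P=cloud(d)
for nm,c,r,z0,z1 in [('handle',(494,-230),30,105,130),('barrel',(562,-164),30,160,180)]:
    m=(np.hypot(P[...,0]-c[0],P[...,1]-c[1])<r)&(P[...,2]>z0)&(P[...,2]<z1);q=P[m];v,u=np.nonzero(m)
    if len(q): print(nm,len(q),q.mean(0),(q.min(0)+q.max(0))/2,np.ptp(q,0),u.mean(),v.mean())
grab('side','s11.png')
E
```

```text
[ 494.80571051 -229.98971614  218.05074898] [-0.46  0.31  1.81 -0.    1.02  0.35] -45.931865742450455 [[0.696, 0.001, 0.719], [-0.719, -0.004, 0.696], [0.003, -1.0, -0.002]]
handle 232 [ 494.09589558 -229.01832597  114.85755189] [ 492.98423094 -230.06037923  112.11557958] [16.51267178 16.11067276 13.57992463] 318.9741379310345 198.18103448275863
barrel 1515 [ 561.45702992 -164.61876855  170.39420287] [ 561.3557152  -164.72310569  166.42622654] [30.28380372 30.50522787 12.82647444] 319.9326732673267 91.18283828382839
```

View pics/w11.png

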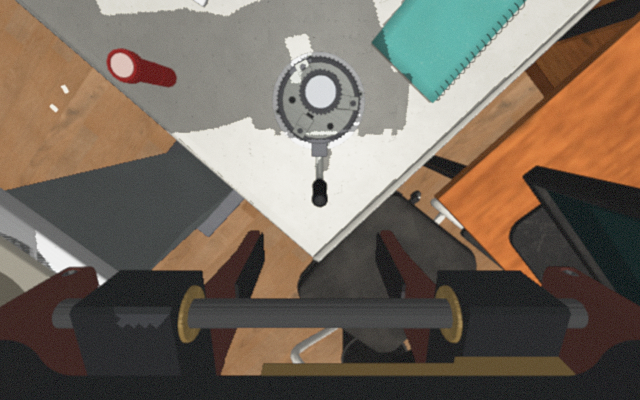

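View pics/s11.png

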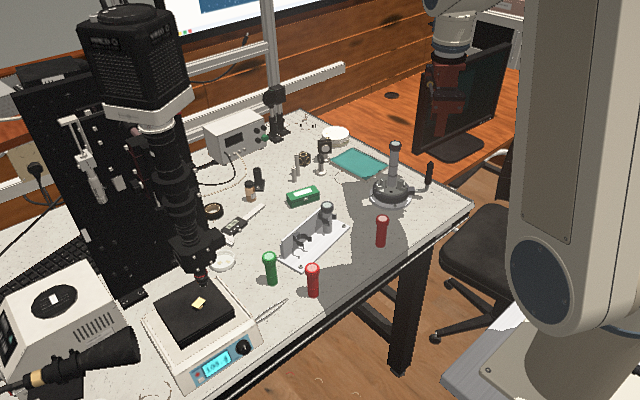

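Emit:
{"name": "jog_arm", "arguments": {"steps": [{"turn": [0,0,0],"dp": [-0.01,0,-0.3],"claw": 0.8},{"turn": [0,0,0],"dp": [-0.01,0,-0.6],"claw": 0.8},{"turn": [0,0,0],"dp": [-0.01,0,-0.9],"claw": 0.8},{"turn": [0,0,0],"dp": [-0.01,0,-0.9],"claw": 0.8},{"turn": [0,0,0],"dp": [-0.01,0,-0.9],"claw": 0.8}]}}

```text
t: 12.37
ee_pos: [493.5, -229.7, 145.7]
orientation: [-1.482, 0.626, -0.626]
ft_force: [0.7, 0.4, 0.7]
width: 70.0
```

Emit:
{"name": "jog_arm", "arguments": {"steps": [{"turn": [0,0,0],"dp": [0,0,-0.2],"claw": 0.8},{"turn": [0,0,0],"dp": [0,0,-0.4],"claw": 0.8},{"turn": [0,0,0],"dp": [0,0,-0.6],"claw": 0.8},{"turn": [0,0,0],"dp": [0,0,-0.77],"claw": 0.8},{"turn": [0,0,0],"dp": [0,0,-0.77],"claw": 0.8},{"turn": [0,0,0],"dp": [0,0,-0.77],"claw": 0.8}]}}

```text
t: 12.87
ee_pos: [494.1, -229.9, 85.0]
orientation: [-1.482, 0.625, -0.626]
ft_force: [0.1, -0.0, 0.9]
width: 70.4
```

```bash
python3 - <<'E'
from h import *
o=ctrl.get_obs();print(o['ee_pos'],o['ft_force'],o['width'])
d=grab('wrist','w12.png')
grab('side','s12.png');a=cv2.imread('pics/s12.png')[90:230,330:505];cv2.imwrite('pics/s12c.png',cv2.resize(a,(750,600),interpolation=2))
E
```

```text
[ 494.05562759 -229.92716174   84.99088093] [ 0.05321763 -0.01114417  0.87551151] 70.36815617822862
```

View pics/w12.png

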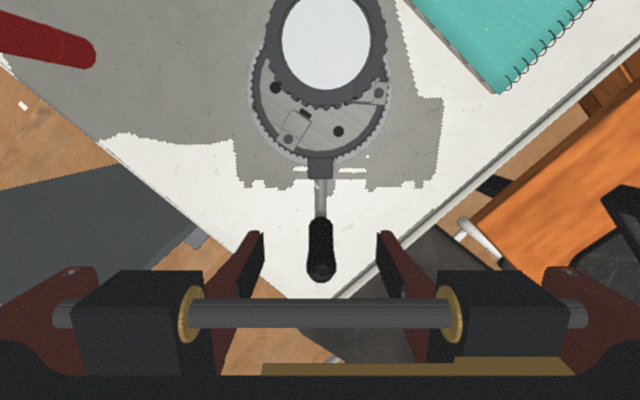

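View pics/s12c.png

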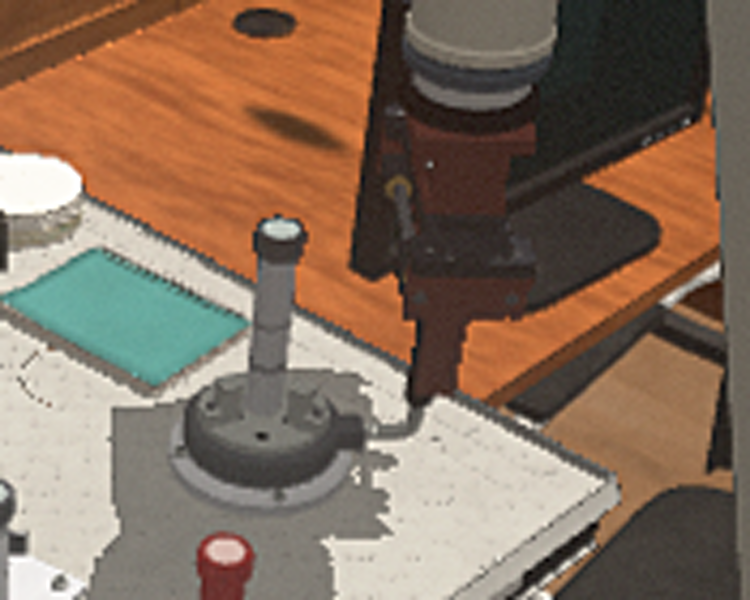

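Emit:
{"name": "jog_arm", "arguments": {"steps": [{"turn": [0,0,0],"dp": [0,0,0],"claw": 0.3},{"turn": [0,0,0],"dp": [0,0,0],"claw": 0},{"turn": [0,0,0],"dp": [0,0,0],"claw": 0},{"turn": [0,0,0],"dp": [0,0,0],"claw": 0},{"turn": [0,0,0],"dp": [0,0,0],"claw": 0},{"turn": [0,0,0],"dp": [0,0,0],"claw": 0},{"turn": [0,0,0],"dp": [0,0,0],"claw": 0},{"turn": [0,0,0],"dp": [0,0,0],"claw": 0},{"turn": [0,0,0],"dp": [0,0,0],"claw": 0},{"turn": [0,0,0],"dp": [0,0,0],"claw": 0},{"turn": [0,0,0],"dp": [0,0,0],"claw": 0}]}}

```text
t: 13.88
ee_pos: [494.6, -230.2, 85.6]
orientation: [-1.482, 0.624, -0.627]
ft_force: [-0.1, -0.9, -1.3]
width: 16.6
```

```bash
cat > arc.py <<'E'
from h import *
import sys
C=np.array([562.,-164.4])
o=ctrl.get_obs();p=o['ee_pos'];M=R.from_rotvec(o['orientation']).as_matrix()
r=p[:2]-C;phi=np.arctan2(r[1],r[0])%(2*np.pi);print('p',p.round(1),'r',np.hypot(*r).round(1),'phi',np.degrees(phi).round(2),'yaw',np.degrees(np.arctan2(M[1,0],M[0,0])).round(1))
t=np.array([np.sin(phi),-np.cos(phi)]);f=o['ft_force'][:2];print('F',o['ft_force'].round(1),'tang(on tool)',(f@t).round(2),'rad',(f@r/np.hypot(*r)).round(2),'w',o['width'].round(1),'t',o['t'],'mom',o['moment'].round(2))
for a in map(float,sys.argv[1:]):
    ph=phi-np.radians(a);q=C+95*np.array([np.cos(ph),np.sin(ph)])-p[:2];print(a,'dp',(q/80).round(3),'turn',round(-a/180,4))
E
python3 arc.py 3 6 9 12 15 18 21 24 27 30
```

```text
p [ 494.6 -230.2   85.6] r 94.2 phi 224.31 yaw -45.8Traceback (most recent call last):
  File "arc.py", line 6, in <module>
    t=np.array([np.sin(phi),-np.cos(phi)]);f=o['ft_force'][:2];print('F',o['ft_force'].round(1),'tang(on tool)',(f@t).round(2),'rad',(f@r/np.hypot(*r)).round(2),'w',o['width'].round(1),'t',o['t'],'mom',o['moment'].round(2))
                                                                                                                                                                     ^^^^^^^^^^^^^^^^
AttributeError: 'float' object has no attribute 'round'
```

```bash
sed -i "s/o\['width'\].round(1)/round(o['width'],1)/" arc.py; python3 arc.py 3 6 9 12 15 18 21 24 27 30
```

```text
p [ 494.6 -230.2   85.6] r 94.2 phi 224.31 yaw -45.8
F [-0.1 -0.9 -1.3] tang(on tool) -0.6 rad 0.73 w 16.6 t 13.8833 mom [-0.05 -0.06 -0.  ]
3.0 dp [-0.049  0.039] turn -0.0167
6.0 dp [-0.089  0.087] turn -0.0333
9.0 dp [-0.126  0.136] turn -0.05
12.0 dp [-0.161  0.188] turn -0.0667
15.0 dp [-0.193  0.241] turn -0.0833
18.0 dp [-0.222  0.296] turn -0.1
21.0 dp [-0.248  0.353] turn -0.1167
24.0 dp [-0.271  0.411] turn -0.1333
27.0 dp [-0.291  0.469] turn -0.15
30.0 dp [-0.308  0.529] turn -0.1667
```

Emit:
{"name": "jog_arm", "arguments": {"steps": [{"turn": [0,0,-0.017],"dp": [-0.045,0.04,0],"claw": 0},{"turn": [0,0,-0.033],"dp": [-0.085,0.087,0],"claw": 0},{"turn": [0,0,-0.05],"dp": [-0.122,0.136,0],"claw": 0},{"turn": [0,0,-0.067],"dp": [-0.157,0.188,0],"claw": 0},{"turn": [0,0,-0.083],"dp": [-0.189,0.241,0],"claw": 0},{"turn": [0,0,-0.1],"dp": [-0.218,0.296,0],"claw": 0}]}}

```text
t: 14.38
ee_pos: [477.6, -206.9, 85.6]
orientation: [-1.394, 0.866, -0.871]
ft_force: [1.6, -2.0, -2.8]
width: 16.5
```

```bash
python3 arc.py 3 6 9 12 15 18 21 24 27 30; python3 - <<'E'
from h import *
grab('wrist','w13.png')
grab('side','s13.png');a=cv2.imread('pics/s13.png')[90:230,330:505];cv2.imwrite('pics/s13c.png',cv2.resize(a,(750,600),interpolation=2))
E
```

```text
p [ 477.6 -206.9   85.6] r 94.4 phi 206.71 yaw -64.0
F [ 1.6 -2.  -2.8] tang(on tool) -2.47 rad -0.52 w 16.5 t 14.3833 mom [-0.26 -0.25  0.08]
3.0 dp [-0.033  0.053] turn -0.0167
6.0 dp [-0.056  0.111] turn -0.0333
9.0 dp [-0.077  0.169] turn -0.05
12.0 dp [-0.094  0.229] turn -0.0667
15.0 dp [-0.108  0.29 ] turn -0.0833
18.0 dp [-0.119  0.351] turn -0.1
21.0 dp [-0.127  0.412] turn -0.1167
24.0 dp [-0.132  0.474] turn -0.1333
27.0 dp [-0.133  0.537] turn -0.15
30.0 dp [-0.131  0.599] turn -0.1667
```

View pics/w13.png

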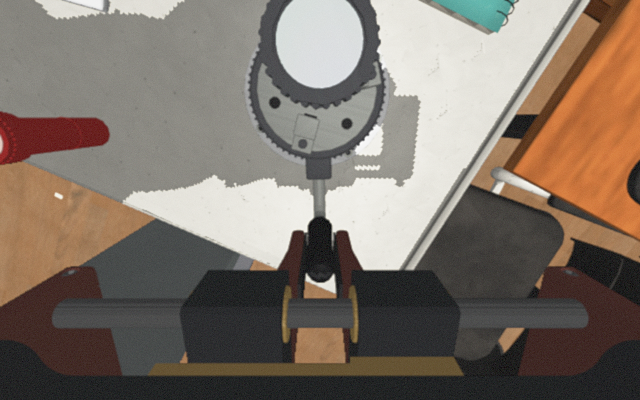

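Emit:
{"name": "jog_arm", "arguments": {"steps": [{"turn": [0,0,-0.017],"dp": [-0.03,0.053,0],"claw": 0},{"turn": [0,0,-0.033],"dp": [-0.053,0.111,0],"claw": 0},{"turn": [0,0,-0.05],"dp": [-0.073,0.169,0],"claw": 0},{"turn": [0,0,-0.067],"dp": [-0.09,0.229,0],"claw": 0},{"turn": [0,0,-0.083],"dp": [-0.104,0.29,0],"claw": 0},{"turn": [0,0,-0.1],"dp": [-0.115,0.351,0],"claw": 0},{"turn": [0,0,-0.117],"dp": [-0.123,0.412,0],"claw": 0},{"turn": [0,0,-0.133],"dp": [-0.128,0.474,0],"claw": 0},{"turn": [0,0,-0.15],"dp": [-0.129,0.537,0],"claw": 0},{"turn": [0,0,-0.167],"dp": [-0.127,0.6,0],"claw": 0}]}}

```text
t: 15.32
ee_pos: [467.2, -158.5, 85.5]
orientation: [-1.18, 1.259, -1.262]
ft_force: [0.6, -3.7, -3.0]
width: 16.1
```

```bash
python3 arc.py 3 6 9 12 15 18 21 24 27 30; python3 - <<'E'
from h import *
grab('side','s14.png');a=cv2.imread('pics/s14.png')[90:230,330:505];cv2.imwrite('pics/s14c.png',cv2.resize(a,(750,600),interpolation=2))
E
```

```text
p [ 467.2 -158.5   85.5] r 95.0 phi 176.43 yaw -93.9
F [ 0.6 -3.7 -3. ] tang(on tool) -3.66 rad -0.82 w 16.1 t 15.3167 mom [-0.38 -0.11  0.13]
3.0 dp [0.005 0.062] turn -0.0167
6.0 dp [0.014 0.123] turn -0.0333
9.0 dp [0.026 0.184] turn -0.05
12.0 dp [0.041 0.245] turn -0.0667
15.0 dp [0.059 0.304] turn -0.0833
18.0 dp [0.081 0.363] turn -0.1
21.0 dp [0.105 0.42 ] turn -0.1167
24.0 dp [0.133 0.476] turn -0.1333
27.0 dp [0.163 0.53 ] turn -0.15
30.0 dp [0.196 0.583] turn -0.1667
```

View pics/s14c.png

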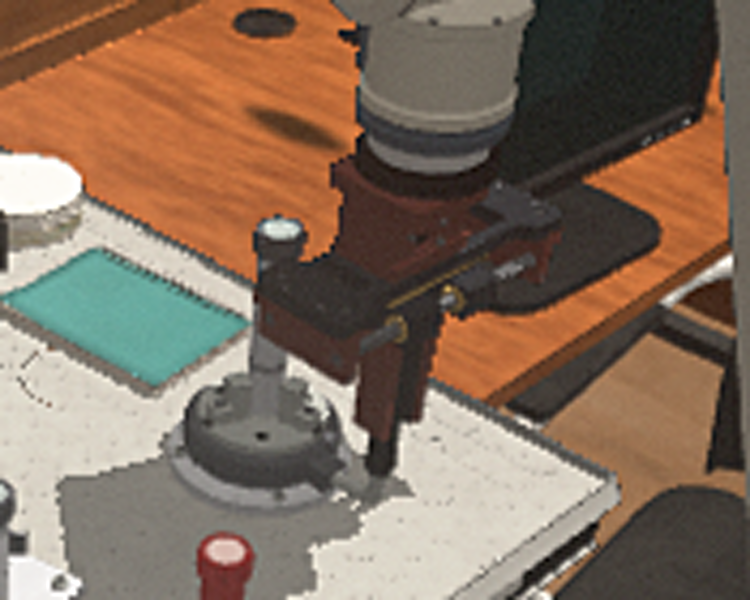

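Emit:
{"name": "jog_arm", "arguments": {"steps": [{"turn": [0,0,-0.017],"dp": [0.005,0.062,0],"claw": 0},{"turn": [0,0,-0.033],"dp": [0.014,0.123,0],"claw": 0},{"turn": [0,0,-0.05],"dp": [0.026,0.184,0],"claw": 0},{"turn": [0,0,-0.067],"dp": [0.041,0.245,0],"claw": 0},{"turn": [0,0,-0.083],"dp": [0.059,0.304,0],"claw": 0}]}}

```text
t: 15.78
ee_pos: [471.6, -134.0, 85.5]
orientation: [-1.039, 1.449, -1.451]
ft_force: [-2.3, -7.0, 0.0]
width: 16.6
```

```bash
python3 arc.py 1 2 3 4 5 6 8 10 12; python3 - <<'E'
from h import *
grab('side','s15.png');a=cv2.imread('pics/s15.png')[90:230,330:505];cv2.imwrite('pics/s15c.png',cv2.resize(a,(750,600),interpolation=2))
grab('wrist','w15.png')
E
```

```text
p [ 471.6 -134.    85.5] r 95.4 phi 161.44 yaw -109.0
F [-2.3 -7.   0. ] tang(on tool) -7.39 rad -0.08 w 16.6 t 15.7833 mom [-0.99  0.32  0.1 ]
1.0 dp [0.011 0.018] turn -0.0056
2.0 dp [0.018 0.038] turn -0.0111
3.0 dp [0.026 0.057] turn -0.0167
4.0 dp [0.033 0.076] turn -0.0222
5.0 dp [0.041 0.095] turn -0.0278
6.0 dp [0.05  0.114] turn -0.0333
8.0 dp [0.068 0.152] turn -0.0444
10.0 dp [0.087 0.188] turn -0.0556
12.0 dp [0.107 0.224] turn -0.0667
```

View pics/s15c.png

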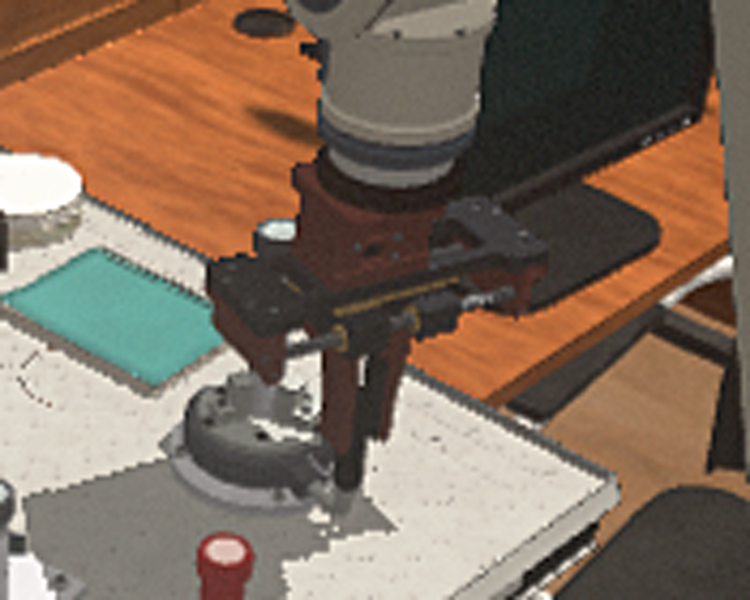

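View pics/w15.png

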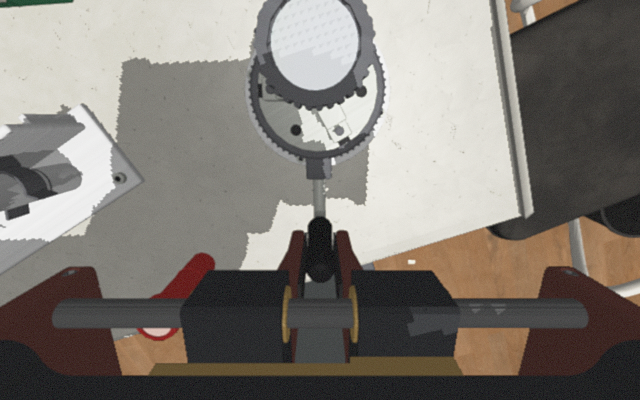

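Emit:
{"name": "jog_arm", "arguments": {"steps": [{"turn": [0,0,-0.006],"dp": [0.008,0.018,0],"claw": 0},{"turn": [0,0,-0.011],"dp": [0.015,0.038,0],"claw": 0},{"turn": [0,0,-0.017],"dp": [0.023,0.057,0],"claw": 0},{"turn": [0,0,-0.017],"dp": [0.023,0.057,0],"claw": 0}]}}

```text
t: 16.22
ee_pos: [473.1, -129.9, 85.5]
orientation: [-1.01, 1.485, -1.487]
ft_force: [-3.2, -7.8, 0.7]
width: 16.5
```

```bash
python3 arc.py 1 2 3 4 5 6
```

```text
p [ 473.1 -129.9   85.5] r 95.4 phi 158.78 yaw -111.9
F [-3.2 -7.8  0.7] tang(on tool) -8.45 rad 0.16 w 16.5 t 16.2167 mom [-0.86  0.44  0.15]
1.0 dp [0.012 0.018] turn -0.0056
2.0 dp [0.02  0.037] turn -0.0111
3.0 dp [0.028 0.056] turn -0.0167
4.0 dp [0.037 0.074] turn -0.0222
5.0 dp [0.046 0.093] turn -0.0278
6.0 dp [0.055 0.112] turn -0.0333
```

Emit:
{"name": "jog_arm", "arguments": {"steps": [{"turn": [0,0,-0.006],"dp": [0.008,0.018,0],"claw": 0},{"turn": [0,0,-0.011],"dp": [0.016,0.037,0],"claw": 0},{"turn": [0,0,-0.017],"dp": [0.024,0.056,0],"claw": 0},{"turn": [0,0,-0.017],"dp": [0.024,0.056,0],"claw": 0}]}}

```text
t: 16.55
ee_pos: [474.5, -126.7, 85.6]
orientation: [-0.981, 1.521, -1.523]
ft_force: [-3.8, -9.3, 0.9]
width: 16.8
```

```bash
python3 arc.py 1 2 3 4 5 6;  python3 - <<'E'
from h import *
grab('side','s16.png');a=cv2.imread('pics/s16.png')[130:230,350:475];cv2.imwrite('pics/s16c.png',cv2.resize(a,(750,600),interpolation=2))
E
```

```text
p [ 474.5 -126.7   85.6] r 95.3 phi 156.68 yaw -114.8
F [-3.8 -9.3  0.9] tang(on tool) -10.04 rad -0.15 w 16.8 t 16.55 mom [-1.3   0.43  0.14]
1.0 dp [0.012 0.017] turn -0.0056
2.0 dp [0.021 0.036] turn -0.0111
3.0 dp [0.03  0.055] turn -0.0167
4.0 dp [0.039 0.073] turn -0.0222
5.0 dp [0.049 0.092] turn -0.0278
6.0 dp [0.059 0.11 ] turn -0.0333
```

View pics/s16c.png

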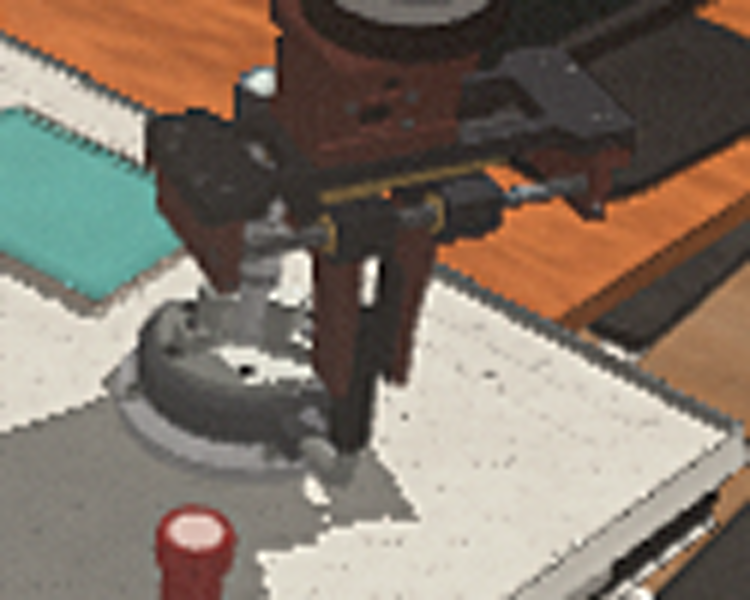

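Emit:
{"name": "jog_arm", "arguments": {"steps": [{"turn": [0,0,-0.006],"dp": [0.01,0.018,0],"claw": 0},{"turn": [0,0,-0.011],"dp": [0.018,0.037,0],"claw": 0},{"turn": [0,0,-0.017],"dp": [0.027,0.056,0],"claw": 0},{"turn": [0,0,-0.022],"dp": [0.036,0.075,0],"claw": 0},{"turn": [0,0,-0.022],"dp": [0.036,0.075,0],"claw": 0}]}}

```text
t: 17.02
ee_pos: [476.5, -122.5, 85.5]
orientation: [-0.941, 1.567, -1.57]
ft_force: [-5.9, -13.3, 1.0]
width: 16.4
```

```bash
python3 arc.py 1 2 3 4 5 6
```

```text
p [ 476.5 -122.5   85.5] r 95.2 phi 153.87 yaw -118.5
F [ -5.9 -13.3   1. ] tang(on tool) -14.52 rad -0.57 w 16.4 t 17.0167 mom [-1.8   0.61  0.1 ]
1.0 dp [0.012 0.017] turn -0.0056
2.0 dp [0.021 0.036] turn -0.0111
3.0 dp [0.031 0.054] turn -0.0167
4.0 dp [0.041 0.072] turn -0.0222
5.0 dp [0.052 0.09 ] turn -0.0278
6.0 dp [0.063 0.107] turn -0.0333
```

Emit:
{"name": "jog_arm", "arguments": {"steps": [{"turn": [0,0,-0.006],"dp": [0.01,0.018,0],"claw": 0},{"turn": [0,0,-0.011],"dp": [0.019,0.037,0],"claw": 0},{"turn": [0,0,-0.011],"dp": [0.019,0.037,0],"claw": 0}]}}

```text
t: 17.27
ee_pos: [477.2, -121.4, 85.5]
orientation: [-0.923, 1.589, -1.594]
ft_force: [-6.3, -14.5, 1.5]
width: 16.8
```

```bash
python3 arc.py 0
```

```text
p [ 477.2 -121.4   85.5] r 95.1 phi 153.12 yaw -120.4
F [ -6.3 -14.5   1.5] tang(on tool) -15.78 rad -0.89 w 16.8 t 17.2667 mom [-1.9   0.53  0.05]
0.0 dp [ 0.001 -0.   ] turn -0.0
```

Firm: about 12 N above free running. Next I release, with a small backing-off as the crank springs back.

Emit:
{"name": "jog_arm", "arguments": {"steps": [{"turn": [0,0,0],"dp": [0,0,0],"claw": 0.2},{"turn": [0,0,0],"dp": [0,0,0],"claw": 0.35},{"turn": [0,0,0],"dp": [0,0,0],"claw": 0.5},{"turn": [0,0,0],"dp": [0,0,0],"claw": 0.6},{"turn": [0,0,0],"dp": [0,0,0],"claw": 0.6},{"turn": [0,0,0],"dp": [0,0,0],"claw": 0.6},{"turn": [0,0,0],"dp": [0,0,0],"claw": 0.6}]}}

```text
t: 17.85
ee_pos: [477.1, -121.3, 85.5]
orientation: [-0.924, 1.589, -1.593]
ft_force: [0.7, -0.7, 0.2]
width: 51.5
```

```bash
python3 arc.py; python3 - <<'E'
from h import *
grab('wrist','w17.png')
E
```

```text
p [ 477.1 -121.3   85.5] r 95.3 phi 153.08 yaw -120.3
F [ 0.7 -0.7  0.2] tang(on tool) -0.26 rad -0.95 w 51.5 t 17.85 mom [ 0.03  0.01 -0.04]
```

View pics/w17.png

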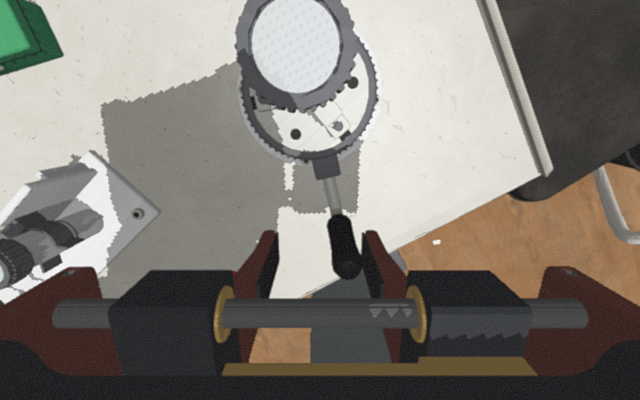

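```bash
cat > hd.py <<'E'
from h import *
d=grab('wrist');P=cloud(d)
m=(np.hypot(P[...,0]-480,P[...,1]+128)<45)&(P[...,2]>108)&(P[...,2]<122)&(d['img'].mean(-1)<60)&(np.hypot(P[...,0]-562,P[...,1]+164.4)>80)&(np.hypot(P[...,0]-562,P[...,1]+164.4)<110)
u=np.nonzero(m)[1];n,l,st,ce=cv2.connectedComponentsWithStats(m.astype(np.uint8))
for i in range(1,n):
    if st[i,4]>60:
        q=P[l==i];c=q.mean(0);r=c[:2]-[562,-164.4];print(st[i,4],c.round(1),ce[i].round(0),np.hypot(*r).round(1),np.degrees(np.arctan2(r[1],r[0])).round(1),np.ptp(q,0).round(0))
E
python3 hd.py
```

```text
379 [ 495.8 -100.1  115.5] [264. 261.] 92.3 135.8 [21.  9. 14.]
382 [ 466.9 -149.5  115.4] [375. 260.] 96.3 171.1 [17. 18. 14.]
741 [ 472.7 -136.4  115.2] [347. 263.] 93.6 162.6 [14. 16. 11.]
```

Emit:
{"name": "jog_arm", "arguments": {"steps": [{"turn": [0,0,0.025],"dp": [-0.03,-0.1,0],"claw": 0.6},{"turn": [0,0,0.05],"dp": [-0.055,-0.19,0],"claw": 0.6},{"turn": [0,0,0.05],"dp": [-0.055,-0.19,0],"claw": 0.6},{"turn": [0,0,0.05],"dp": [-0.055,-0.19,0],"claw": 0.6}]}}

```text
t: 18.28
ee_pos: [472.6, -136.3, 85.5]
orientation: [-1.021, 1.48, -1.486]
ft_force: [0.1, 0.4, 0.5]
width: 52.6
```

```bash
python3 arc.py;python3 hd.py; python3 - <<'E'
from h import *
grab('wrist','w18.png')
E
```

```text
p [ 472.6 -136.3   85.5] r 93.7 phi 162.56 yaw -111.5
F [0.1 0.4 0.5] tang(on tool) 0.37 rad 0.0 w 52.6 t 18.2833 mom [ 0.05 -0.01  0.02]
354 [ 466.2 -164.7  115.3] [373. 262.] 95.8 -179.8 [19. 14. 14.]
376 [ 487.9 -112.3  115.5] [264. 261.] 90.6 144.9 [21.  8. 14.]
723 [ 472.7 -136.4  115.1] [318. 269.] 93.6 162.6 [15. 15. 11.]
```

View pics/w18.png

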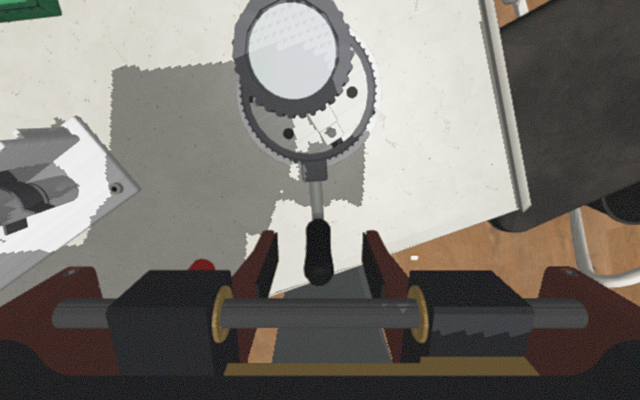

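```bash
cat > bt.py <<'E'
from h import *
for n in ['wrist','side','top']:
    d=grab(n,'b_'+n+'.png');P=cloud(d)
    for z0,z1 in [(166,178),(130,150),(105,125),(75,95)]:
        m=(np.hypot(P[...,0]-562,P[...,1]+164.4)<32)&(P[...,2]>z0)&(P[...,2]<z1);q=P[m]
        if len(q)>8: print(n,z0,len(q),q.mean(0).round(1),((q.min(0)+q.max(0))/2).round(1),np.ptp(q,0).round(1))
E
python3 bt.py
```

```text
wrist 166 11723 [ 560.1 -163.4  170.5] [ 559.9 -163.6  169.7] [29.2 30.6  7.2]
side 166 60 [ 562.8 -159.5  170.4] [ 564.1 -162.9  169.7] [27.8 31.4  7. ]
side 75 10 [ 550.6 -161.3   81. ] [ 551.8 -157.6   81.5] [ 7.8 18.  12.7]
top 166 108 [ 561.8 -164.6  171.7] [ 561.5 -165.   171.4] [25.6 28.2 10.6]
top 105 14 [ 561.2 -156.3  113.9] [ 562.6 -158.9  114.5] [21.8 11.7 14.9]
top 75 12 [ 560.7 -155.6   84.8] [ 561.7 -156.3   85.1] [19.5  6.4 17.5]
```

```bash
python3 - <<'E'
import cv2
a=cv2.imread('pics/b_side.png')[130:230,350:475];cv2.imwrite('pics/b1.png',cv2.resize(a,(750,600),interpolation=2))
E
```

```text
(no output)
```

View pics/b1.png

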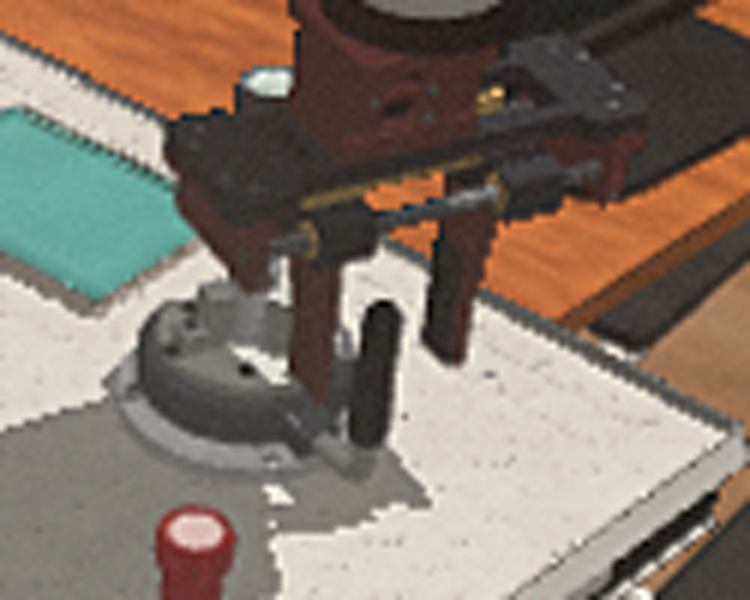

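Emit:
{"name": "jog_arm", "arguments": {"steps": [{"turn": [0,0,0],"dp": [0,0,0],"claw": 0.2},{"turn": [0,0,0],"dp": [0,0,0],"claw": 0},{"turn": [0,0,0],"dp": [0,0,0],"claw": 0},{"turn": [0,0,0],"dp": [0,0,0],"claw": 0},{"turn": [0,0,0],"dp": [0,0,0],"claw": 0},{"turn": [0,0,0],"dp": [0,0,0],"claw": 0},{"turn": [0,0,0],"dp": [0,0,0],"claw": 0},{"turn": [0,0,0],"dp": [0,0,0],"claw": 0},{"turn": [0,0,0],"dp": [0,0,0],"claw": 0}]}}

```text
t: 19.28
ee_pos: [472.8, -136.1, 85.5]
orientation: [-1.022, 1.479, -1.485]
ft_force: [0.3, -0.4, -0.9]
width: 16.5
```

```bash
python3 arc.py 1.5 3 4.5 6 7.5 9 10 11 12
```

```text
p [ 472.8 -136.1   85.5] r 93.6 phi 162.4 yaw -111.4
F [ 0.3 -0.4 -0.9] tang(on tool) -0.25 rad -0.45 w 16.5 t 19.2833 mom [ 0.39 -0.13 -0.04]
1.5 dp [-0.007  0.035] turn -0.0083
3.0 dp [0.004 0.064] turn -0.0167
4.5 dp [0.015 0.093] turn -0.025
6.0 dp [0.027 0.122] turn -0.0333
7.5 dp [0.04 0.15] turn -0.0417
9.0 dp [0.054 0.178] turn -0.05
10.0 dp [0.063 0.196] turn -0.0556
11.0 dp [0.073 0.215] turn -0.0611
12.0 dp [0.083 0.233] turn -0.0667
```

Emit:
{"name": "jog_arm", "arguments": {"steps": [{"turn": [0,0,-0.008],"dp": [0.008,0.03,0],"claw": 0},{"turn": [0,0,-0.017],"dp": [0.018,0.059,0],"claw": 0},{"turn": [0,0,-0.025],"dp": [0.028,0.088,0],"claw": 0},{"turn": [0,0,-0.033],"dp": [0.039,0.117,0],"claw": 0},{"turn": [0,0,-0.033],"dp": [0.039,0.117,0],"claw": 0}]}}

```text
t: 19.7
ee_pos: [475.7, -127.8, 85.5]
orientation: [-0.959, 1.551, -1.559]
ft_force: [-2.8, -8.9, -0.7]
width: 16.6
```

```bash
python3 arc.py 1.5 3 4.5 6 7.5 9 
```

```text
p [ 475.7 -127.8   85.5] r 93.8 phi 157.05 yaw -117.3
F [-2.8 -8.9 -0.7] tang(on tool) -9.32 rad -0.92 w 16.6 t 19.7 mom [-0.94  0.24  0.13]
1.5 dp [-0.002  0.034] turn -0.0083
3.0 dp [0.012 0.063] turn -0.0167
4.5 dp [0.026 0.09 ] turn -0.025
6.0 dp [0.04  0.118] turn -0.0333
7.5 dp [0.056 0.145] turn -0.0417
9.0 dp [0.072 0.171] turn -0.05
```

Emit:
{"name": "jog_arm", "arguments": {"steps": [{"turn": [0,0,-0.008],"dp": [0.012,0.03,0],"claw": 0},{"turn": [0,0,-0.017],"dp": [0.025,0.059,0],"claw": 0},{"turn": [0,0,-0.025],"dp": [0.038,0.087,0],"claw": 0},{"turn": [0,0,-0.033],"dp": [0.052,0.115,0],"claw": 0},{"turn": [0,0,-0.033],"dp": [0.052,0.115,0],"claw": 0}]}}

```text
t: 20.12
ee_pos: [479.2, -120.5, 85.4]
orientation: [-0.894, 1.622, -1.632]
ft_force: [-4.5, -14.1, 0.5]
width: 16.5
```

```bash
python3 arc.py -1 -2 -3 -4 -5 -6 -7 -8;python3 - <<'E'
from h import *
grab('wrist','w19.png')
E
```

```text
p [ 479.2 -120.5   85.4] r 93.8 phi 152.06 yaw -123.3
F [ -4.5 -14.1   0.5] tang(on tool) -14.52 rad -2.62 w 16.5 t 20.1167 mom [-1.79  0.53  0.16]
-1.0 dp [-0.023 -0.011] turn 0.0056
-2.0 dp [-0.033 -0.03 ] turn 0.0111
-3.0 dp [-0.041 -0.048] turn 0.0167
-4.0 dp [-0.05  -0.067] turn 0.0222
-5.0 dp [-0.058 -0.086] turn 0.0278
-6.0 dp [-0.066 -0.105] turn 0.0333
-7.0 dp [-0.074 -0.125] turn 0.0389
-8.0 dp [-0.081 -0.144] turn 0.0444
```

View pics/w19.png

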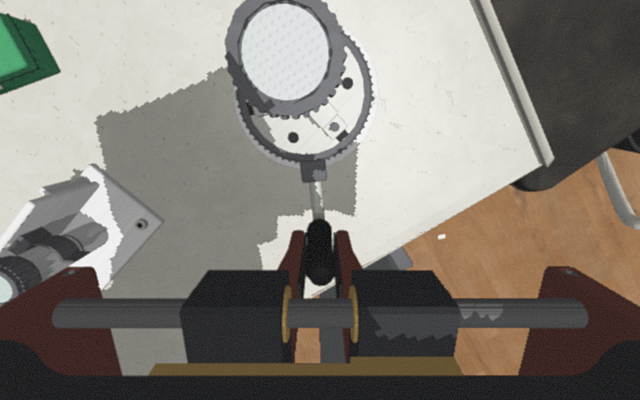

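Emit:
{"name": "jog_arm", "arguments": {"steps": [{"turn": [0,0,0],"dp": [0.018,0.03,0],"claw": 0},{"turn": [0,0,0],"dp": [0.036,0.062,0],"claw": 0},{"turn": [0,0,0],"dp": [0.052,0.09,0],"claw": 0},{"turn": [0,0,0],"dp": [0.052,0.09,0],"claw": 0}]}}

```text
t: 20.5
ee_pos: [481.4, -115.7, 85.4]
orientation: [-0.901, 1.621, -1.633]
ft_force: [-10.0, -19.0, 3.8]
width: 16.6
```

```bash
python3 arc.py 1 2 3 -1 -2 -3 -4 -5 -6 -7 -8
```

```text
p [ 481.4 -115.7   85.4] r 94.2 phi 148.89 yaw -123.1
F [-10.  -19.    3.8] tang(on tool) -21.47 rad -1.29 w 16.6 t 20.5 mom [-2.72  1.17 -0.02]
1.0 dp [0.002 0.023] turn -0.0056
2.0 dp [0.013 0.04 ] turn -0.0111
3.0 dp [0.025 0.058] turn -0.0167
-1.0 dp [-0.019 -0.013] turn 0.0056
-2.0 dp [-0.03  -0.031] turn 0.0111
-3.0 dp [-0.039 -0.049] turn 0.0167
-4.0 dp [-0.049 -0.067] turn 0.0222
-5.0 dp [-0.058 -0.086] turn 0.0278
-6.0 dp [-0.067 -0.104] turn 0.0333
-7.0 dp [-0.076 -0.123] turn 0.0389
-8.0 dp [-0.084 -0.142] turn 0.0444
```

Emit:
{"name": "jog_arm", "arguments": {"steps": [{"turn": [0,0,0],"dp": [-0.009,-0.016,0],"claw": 0},{"turn": [0,0,0],"dp": [-0.018,-0.032,0],"claw": 0},{"turn": [0,0,0],"dp": [-0.027,-0.048,0],"claw": 0},{"turn": [0,0,0],"dp": [-0.027,-0.048,0],"claw": 0},{"turn": [0,0,0],"dp": [-0.027,-0.048,0],"claw": 0}]}}

```text
t: 20.92
ee_pos: [478.7, -121.1, 85.4]
orientation: [-0.903, 1.619, -1.634]
ft_force: [-3.4, -10.3, 0.2]
width: 16.6
```

```bash
python3 arc.py
```

```text
p [ 478.7 -121.1   85.4] r 93.9 phi 152.53 yaw -123.1
F [ -3.4 -10.3   0.2] tang(on tool) -10.69 rad -1.72 w 16.6 t 20.9167 mom [-1.12  0.38  0.28]
```

Emit:
{"name": "jog_arm", "arguments": {"steps": [{"turn": [0,0,0.005],"dp": [-0.009,-0.016,0],"claw": 0},{"turn": [0,0,0.01],"dp": [-0.018,-0.032,0],"claw": 0},{"turn": [0,0,0.015],"dp": [-0.026,-0.048,0],"claw": 0},{"turn": [0,0,0.015],"dp": [-0.026,-0.048,0],"claw": 0},{"turn": [0,0,0.015],"dp": [-0.026,-0.048,0],"claw": 0}]}}

```text
t: 21.33
ee_pos: [476.6, -126.1, 85.4]
orientation: [-0.936, 1.585, -1.602]
ft_force: [-2.0, -8.3, -1.1]
width: 16.8
```

```bash
python3 arc.py
```

```text
p [ 476.6 -126.1   85.4] r 93.6 phi 155.85 yaw -120.3
F [-2.  -8.3 -1.1] tang(on tool) -8.37 rad -1.51 w 16.8 t 21.3333 mom [-0.67  0.02  0.24]
```

Emit:
{"name": "jog_arm", "arguments": {"steps": [{"turn": [0,0,0.005],"dp": [-0.007,-0.016,0],"claw": 0},{"turn": [0,0,0.01],"dp": [-0.014,-0.032,0],"claw": 0},{"turn": [0,0,0.015],"dp": [-0.021,-0.048,0],"claw": 0},{"turn": [0,0,0.015],"dp": [-0.021,-0.048,0],"claw": 0},{"turn": [0,0,0.015],"dp": [-0.021,-0.048,0],"claw": 0}]}}

```text
t: 21.75
ee_pos: [474.9, -130.3, 85.4]
orientation: [-0.966, 1.551, -1.57]
ft_force: [-1.6, -5.7, -1.7]
width: 16.5
```

```bash
python3 arc.py
```

```text
p [ 474.9 -130.3   85.4] r 93.5 phi 158.63 yaw -117.6
F [-1.6 -5.7 -1.7] tang(on tool) -5.91 rad -0.54 w 16.5 t 21.75 mom [-0.27 -0.07  0.18]
```

Emit:
{"name": "jog_arm", "arguments": {"steps": [{"turn": [0,0,0.005],"dp": [-0.006,-0.016,0],"claw": 0},{"turn": [0,0,0.01],"dp": [-0.011,-0.032,0],"claw": 0},{"turn": [0,0,0.01],"dp": [-0.011,-0.032,0],"claw": 0},{"turn": [0,0,0.01],"dp": [-0.011,-0.032,0],"claw": 0}]}}

```text
t: 22.08
ee_pos: [474.0, -132.9, 85.4]
orientation: [-0.986, 1.528, -1.549]
ft_force: [-1.6, -2.1, -0.1]
width: 16.4
```

```bash
python3 arc.py
```

```text
p [ 474.  -132.9   85.4] r 93.5 phi 160.32 yaw -115.8
F [-1.6 -2.1 -0.1] tang(on tool) -2.55 rad 0.78 w 16.4 t 22.0833 mom [ 0.28 -0.1   0.21]
```

Emit:
{"name": "jog_arm", "arguments": {"steps": [{"turn": [0,0,0],"dp": [0,0,0],"claw": 0.2},{"turn": [0,0,0],"dp": [0,0,0],"claw": 0.3},{"turn": [0,0,0],"dp": [0,0,0],"claw": 0.4},{"turn": [0,0,0],"dp": [0,0,0],"claw": 0.6},{"turn": [0,0,0],"dp": [0,0,0],"claw": 0.8},{"turn": [0,0,0],"dp": [0,0,0],"claw": 0.8},{"turn": [0,0,0],"dp": [0,0,0],"claw": 0.8},{"turn": [0,0,0],"dp": [0,0,0],"claw": 0.8}]}}

```text
t: 22.75
ee_pos: [474.0, -132.8, 85.4]
orientation: [-0.986, 1.529, -1.548]
ft_force: [-0.6, 0.4, 0.2]
width: 61.0
```

```bash
python3 arc.py; python3 hd.py
```

```text
p [ 474.  -132.8   85.4] r 93.5 phi 160.28 yaw -115.8
F [-0.6  0.4  0.2] tang(on tool) 0.18 rad 0.69 w 61.0 t 22.75 mom [ 0.03  0.03 -0.02]
360 [ 463.9 -163.9  115.3] [381. 261.] 98.1 179.7 [17. 14. 14.]
416 [ 492.6 -106.   115.6] [256. 262.] 90.7 139.9 [22.  8. 14.]
693 [ 472.7 -136.3  115.1] [326. 269.] 93.6 162.6 [15. 15. 11.]
```

Emit:
{"name": "jog_arm", "arguments": {"steps": [{"turn": [0,0,0],"dp": [0,0,0.3],"claw": 0.8},{"turn": [0,0,0],"dp": [0,0,0.6],"claw": 0.8},{"turn": [0,0,0],"dp": [0,0,1],"claw": 0.8},{"turn": [0,0,0],"dp": [-0.3,0,1],"claw": 0.8},{"turn": [0,0,0],"dp": [-0.6,0,1],"claw": 0.8},{"turn": [0,0,0],"dp": [-0.9,0,1],"claw": 0.8},{"turn": [0,0,0],"dp": [-0.9,0,1],"claw": 0.8}]}}

```text
t: 23.38
ee_pos: [397.4, -132.0, 165.0]
orientation: [-0.989, 1.532, -1.547]
ft_force: [-0.6, -0.5, -1.2]
width: 69.9
```

```bash
python3 - <<'E'
from h import *
print(ctrl.get_obs()['ee_pos'])
for n in ['wrist','side','top']:
    d=grab(n,'f_'+n+'.png');np.savez('pics/f_'+n+'.npz',**d);P=cloud(d)
    for z0,z1 in [(166,178),(100,150),(60,95)]:
        m=(np.hypot(P[...,0]-562,P[...,1]+164.4)<32)&(P[...,2]>z0)&(P[...,2]<z1);q=P[m]
        if len(q)>8: print(n,z0,len(q),q.mean(0).round(1),((q.min(0)+q.max(0))/2).round(1),np.ptp(q,0).round(1))
a=cv2.imread('pics/f_side.png')[130:210,350:450];cv2.imwrite('pics/f1.png',cv2.resize(a,(750,600),interpolation=2))
E
```

```text
[ 397.37625928 -132.01502329  164.97140598]
wrist 100 131 [ 550.3 -159.8  105.5] [ 552.  -160.4  106.3] [ 7.8 15.6 12.3]
wrist 60 1125 [ 551.9 -159.1   72.7] [ 554.2 -157.1   77.5] [38.5 36.6 35. ]
side 166 82 [ 559.5 -160.8  170.5] [ 561.1 -162.4  169.7] [30.3 30.6  7.3]
side 100 149 [ 556.3 -156.6  125.1] [ 558.9 -162.1  125.2] [22.2 25.  49.6]
side 60 160 [ 555.9 -155.4   73.4] [ 555.6 -155.8   77.4] [40.5 35.4 34.8]
top 166 108 [ 561.7 -164.6  171.6] [ 561.6 -165.   171.3] [25.6 28.5 10.1]
top 100 26 [ 561.2 -155.8  120.8] [ 562.5 -158.8  120.4] [21.9 11.2 39.5]
top 60 76 [ 558.7 -158.    71.8] [ 559.2 -159.    77.4] [42.4 40.8 34.7]
```

View pics/f1.png

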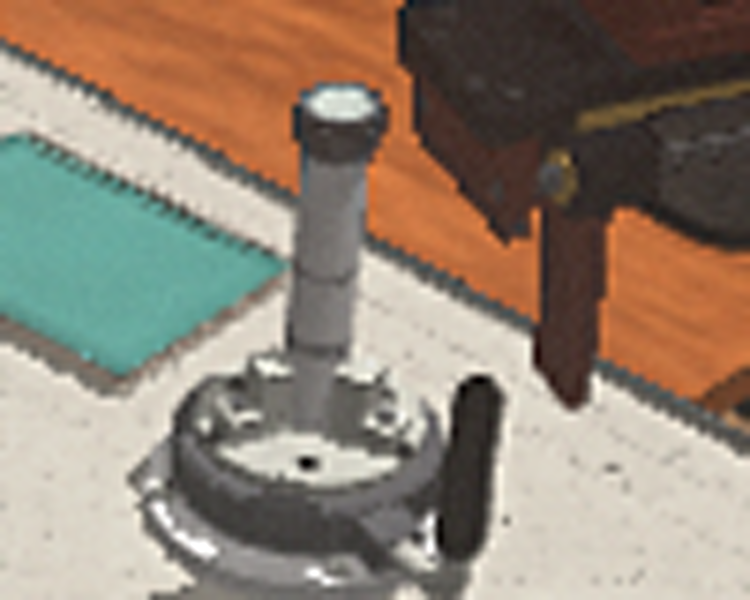

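View pics/f_wrist.png

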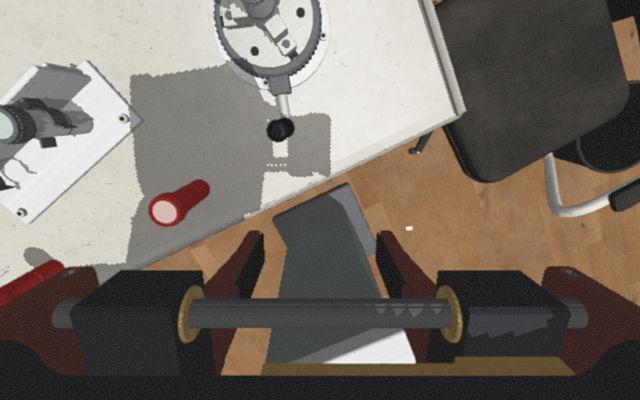

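```bash
python3 - <<'E'
from h import *
for f,c in [('top0',(494,-230)),('f_top',(472,-136)),('side0',(494,-230)),('f_side',(472,-136)),('f_wrist',(472,-136))]:
    d=np.load('pics/'+f+'.npz');P=cloud(d)
    m=(np.hypot(P[...,0]-c[0],P[...,1]-c[1])<25)&(P[...,2]>104)&(P[...,2]<125);q=P[m]
    if len(q):
        r=q.mean(0)[:2]-[562,-164.4];print(f,len(q),q.mean(0).round(1),np.degrees(np.arctan2(r[1],r[0]))%360,np.hypot(*r))
# bystander change
a=np.load('pics/top0.npz')['img'].astype(int);b=np.load('pics/f_top.npz')['img'].astype(int)
s=np.load('pics/side0.npz')['img'].astype(int);t=np.load('pics/f_side.npz')['img'].astype(int)
for x,y,nm in [(s,t,'side')]:
    D=(np.abs(x-y).max(-1)>60).astype(np.uint8);n,l,st,ce=cv2.connectedComponentsWithStats(D);print(nm,[(st[i].tolist()) for i in range(1,n) if st[i,4]>25])
im=cv2.cvtColor(b.astype(np.uint8),cv2.COLOR_RGB2BGR)
cv2.imwrite('pics/f_tc.png',cv2.resize(im[185:245,375:445],(700,600),interpolation=2))
E
```

```text
top0 36 [ 494.7 -230.1  116. ] 224.31680573029803 94.00795511264303
f_top 34 [ 471.6 -135.3  115.7] 162.15828405411867 94.95534793767557
side0 42 [ 492.1 -226.3  112.7] 221.52751454273402 93.38407398196101
f_side 47 [ 469.5 -131.7  112.5] 160.52579942494918 98.11626105732918
f_wrist 420 [ 470.1 -136.   115.4] 162.83503950343737 96.22108383994248
side [[439, 0, 146, 37, 845], [537, 0, 39, 17, 287], [515, 0, 125, 262, 17747], [422, 12, 44, 41, 324], [434, 20, 80, 80, 2355], [421, 31, 21, 10, 69], [421, 41, 51, 30, 247], [528, 58, 44, 71, 1370], [437, 103, 32, 8, 113], [461, 123, 33, 26, 369], [403, 129, 31, 49, 431], [518, 129, 25, 76, 630], [382, 141, 20, 40, 310], [453, 158, 13, 17, 122], [376, 178, 9, 10, 28], [405, 179, 27, 32, 263], [386, 180, 11, 9, 55], [396, 201, 11, 7, 38], [378, 204, 15, 4, 27], [288, 207, 20, 29, 191], [308, 207, 127, 117, 4188], [612, 220, 11, 8, 26], [600, 234, 40, 100, 1394], [303, 240, 5, 11, 41], [294, 249, 14, 8, 76], [517, 251, 19, 18, 130], [530, 252, 35, 27, 454], [626, 267, 14, 52, 155], [514, 285, 39, 50, 1085], [329, 298, 32, 25, 38], [500, 322, 21, 11, 105], [442, 370, 66, 30, 789], [507, 393, 15, 7, 38]]
```

View pics/f_tc.png

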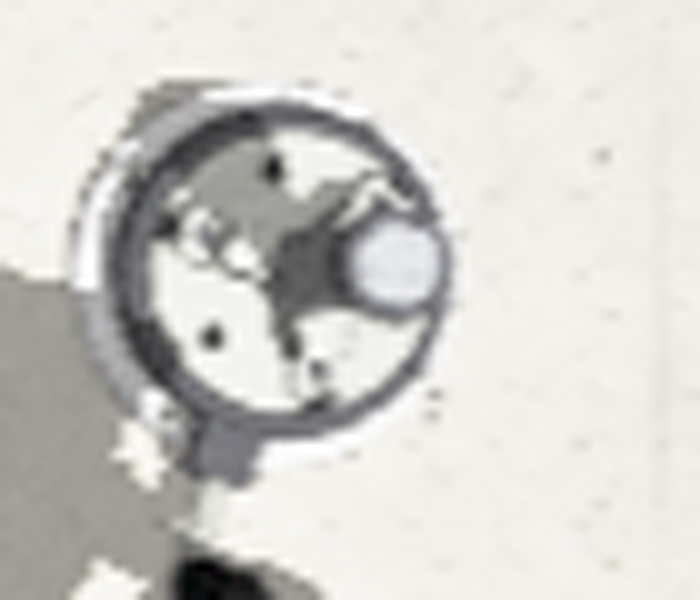

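View pics/f_side.png

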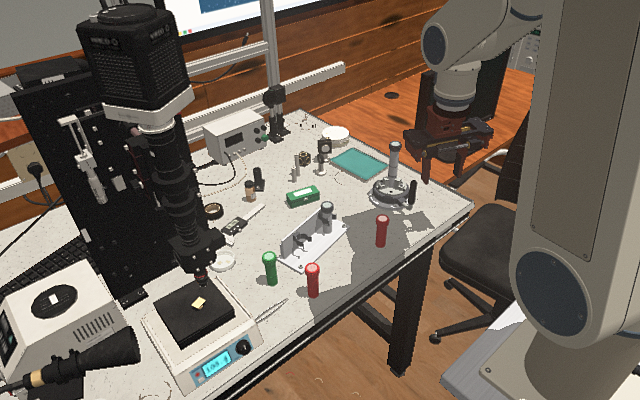

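```bash
python3 -c "
from h import *
print(ctrl.close_job(), ctrl.get_obs()['t'])"
```

```text
the job is handed in; nothing more can be done
the job is handed in; nothing more can be done
```

The long barrel is out of its left clip and stands upright on the chuck face, clamped by the three jaws. The gripper has let go and touches nothing, and the job is handed in at about 23.5 s of the 61 s allowed.

**Clamping:** I cranked clockwise until the handle force rose to about 16 N, then let go and saw the crank spring back. I gripped it again, tightened to about 21 N, eased it off and released.

**Last checks:**
- **Barrel:** the top camera puts the barrel's top at (562, -165), and I measured the chuck axis at about (562, -164). The pictures show it upright with the jaws against the tube.
- **Scene:** the short barrel, the look-alikes and the bystanders look unmoved in the side picture.

**What differed from the plan:**
- **Grip on the barrel:** the long finger pads closed on the 29 mm collar, with the gripper reading about 28 mm, and not on the plain tube. The barrel still came out straight.
- **Spring-back:** the crank sprang back about 0.17 rad the first time, more than the few hundredths described. After the second tightening it came to rest at the same angle, about 1.08 rad from where it started.
- **Remaining grip:** I estimate the sleeve started at about 0.2 rad, so it now rests at about 1.27 to 1.3, just past where the jaws touch. I did not measure how hard the jaws still hold after release.

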